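# Set a bar to the scribed line and clamp it with a ring spanner in a tight corner

## Task

Slide the aluminium bar along its channel in the corner fixture until its leading end is level with the scribed line. Then clamp it there: with the heavy ring spanner, turn the strap clamp's hexagon nut clockwise until it comes up tight, lifting the spanner off and reseating it for each stroke because the fixture's cheeks block the handle. Finally lay the spanner flat on the bench, clear of the fixture, with the bar still on the line.

Things in the scene. Friction and masses are not known exactly. Their poses are not given: they have to be found in the camera images.
- fixture: grey-green corner fixture, fixed to the bench, at about -90 degrees of yaw: its y points away from the robot, its x to the right. Origin at its underside. Base: x -118 to 134, y -150 to 118 mm, top at z 16. The bar's channel runs along y at x -22, between two steel guide strips 53 mm apart (14 wide, y -144 to 72, tops at z 24) and on through a window in the far cheek (x -56 to 12, up to z 44)
- cheek_corner (a point): inner corner of the fixture's two upright cheeks, at the base's top (fixture x 102, y 78, z 16 mm); axes as the fixture's. The side cheek (on the right) runs 228 mm from here along -y, the far cheek 218 mm along -x; both are 12 mm thick and rise to z 82 mm above the bench
- scribed_line (a point): point on the pale line scribed through a band of marking blue, on the base's top in the middle of the channel (fixture x -22, y 65, z 16 mm); axes as the fixture's: the line runs along x across the channel, both guide strips and the left part of the base
- stud_top (a point): top of the fixed vertical stud, 27 mm across, on which strap and nut sit (fixture x 58, y 30, z 80 mm): 44 mm from the side cheek, 48 mm from the far cheek
- strap_nose (a point): underside of the clamp's strap above the middle of the channel (fixture x -22, y 30 mm), 2 mm or less above the bar's top, sinking 0.95 mm per rad of the nut. Dark steel strap, 44 mm wide, 14 mm thick, from fixture x -36 to 98 mm, round the stud; a 52 mm washer, 3.5 mm thick, lies on it
- bar: loose aluminium flat bar, 50 x 150 x 18 mm (x, y, z), 0.37 kg nominal, lying lengthways in the channel; origin at the centre of its underside
- bar_end (a point): foot of the bar's leading end face, middle of its width (bar y +75 mm); it starts 35 to 70 mm short of the line (fixture -y side) and must be pushed towards fixture +y, away from the robot
- clamp_nut (a joint): turn of the nut in rad, 0 as built, growing as it is tightened (clockwise from above); starts between 0 and 0.5; drags with about 0.35 N m and stays where it is left; comes up hard somewhere between 2.2 and 2.6 rad, where the strap grips the bar
- nut (a point): centre of the nut's underside, on the stud's axis, at the washer's top (z 53 mm above the bench, sinking up to 2.3 mm); its x axis points through one of the six corners and turns with the nut. Greased steel nut, 41 mm across flats, 20.5 mm high, top corners chamfered; the stud stands 6 to 9 mm above it
- spanner: heavy ring spanner of bright steel, flat, 16 mm thick, 0.42 kg nominal; origin at the ring's centre on the underside, handle along its -x. Ring 65 mm across; its through hole is a hexagon 43.4 mm across flats with a corner on the handle's line: it fits when the handle is in line with a nut corner (every 60 degrees, 6 degrees of play). Handle 20 mm wide, from x -133 to -165 an end block 34 mm wide
- spanner_ring (a point): centre of the spanner's ring on its underside; the same point as the spanner's origin; rests on the washer when seated on the nut
- spanner_grip (a point): place to grip the handle: on its centre line, half way up, 90 mm from the ring's centre (spanner x -90, z 8 mm)
Things that resemble listed ones, but are neither listed nor needed, are in the scene too. What is shaped like the bar but green is not meant.

How it is judged (in metres and radians):
On the way, in this order (a step that is already met when the one before it is completed fails the run):
1. the bar's leading end is on the scribed line, within 2.5 mm (y of bar_end in the frame of scribed_line between -0.0025 and 0.0025 m), for 0.2 s.
2. the nut has come up tight with the spanner's ring seated on it (value of joint clamp_nut above 2.3 rad and horizontal distance between spanner_ring and nut below 0.006 m and contact force between spanner and clamp_nut above 0.5 N), for 0.1 s.
At the end, for the whole second after the job is handed in: The bar's leading end is within 2.5 mm of the scribed line, the nut is tight (within 0.1 rad of its hard stop), and the spanner lies flat and still on the bench, clear of the fixture (all of step 1 and value of joint clamp_nut above 2.3 rad and height (world z) of spanner below 0.02 m and (angle between spanner's own z axis and vertical below 0.08 rad or angle between spanner's own z axis and vertical above 3.06 rad) and contact force between spanner and fixture below 0.1 N and linear speed of spanner below 0.02 m/s and linear speed of bar below 0.01 m/s); the robot touches nothing.
It fails at once if the nut is touched by the fingers instead of being turned with the spanner (contact force between the fingers and clamp_nut above 2 N).
It also fails if it takes over 72 s, if anything falls off the work surface, if the arm or the gripper's body presses on something with over 40 N, if the wrist force passes 120 N, or if a joint passes its speed limit or range.

## Robot

A 6-joint arm with a two-finger parallel gripper is mounted at the origin on a cart in front of the work surface, level with it; the furniture and walls round the work are solid. World frame = base frame: x ahead of the robot, y to its left, z up, the work surface at z = 0. Lengths are in mm, angles in rad, forces in N, time in s.
With the tool pointing down it reaches from about 275 to 750 mm from the base axis. Payload 10.2 kg.
Tool frame: the origin (TCP) lies on the front face of the gripper's body, between the roots of the fingers; the fingertips stand 73 mm ahead of it and the grasp point (between the pads) lies 54 mm ahead of it; z points along the fingers, y is the line along which they close (so a half turn about z gives the same grasp; the last joint's range is limited). The gripper opens to 85 mm and grips with 20 to 120 N. Pads are 22 mm wide; open, the fingers measure 114 mm over their backs; the gripper's body (76 mm by 85 mm) begins 54 mm behind the grasp point. The pads swing forward as they close: fully open they stand 13 mm farther back than shut.
Start: joints at [1.076, 0.313, 1.498, -0, 1.331, -0.223], TCP at [140.958, 505.73, 303.894] pointing down, gripper open.
Joint ranges: [-2.94, 2.94], [-0.97, 2.17], [0.19, 2.56], [-1.23, 4.37], [0.02, 3.11], [-2.88, 2.88]. Speed limits (rad/s): [2.39, 2.39, 3.01, 3.14, 3.14, 3.14].

## Interface

Orientations are given as a unit quaternion [w, x, y, z].
In Python, from rig import * gives the robot as it stands.
- The arm moves only by the tool step_arm, never from a script. Its argument "plan" is a list of rows, each an object with "offset": the shift along the tool's x, y, z in cm, a list of three; "rot": the turn, a rotation vector about the tool's x, y, z in degrees, a list of three; "gripper": the finger opening in cm, from 0 to 8.54. In form: [{"offset": [x, y, z], "rot": [wx, wy, wz], "gripper": gripper}, ...]. A call has 1 to 12 rows; each row is the pose to reach, as a shift and turn from the pose commanded when the call began, along the tool's axes at that moment; what a row does not reach only later rows make up. A row lasts 1/10 s, in which the tool goes at most 50 mm and 8.59 degrees, less where a joint would pass 70% of its speed; a pose out of reach is approached as far as the arm can. A call with a gripper value outside its range is refused whole. The fingers move at their own pace and stop on an object; "squeeze" is the grip in N (left out, the last holds). Time passes only in rows, so rows that repeat a pose let the fingers close. It gives the time, the measured TCP pose, the force, the opening and the grip force at its end, in the units of the state.
- sense(): the state, without advancing time (a new reading comes with each control period).
- capture(name): name is "scene" or "top" or "wrist"; returns a dict with "color" (480x640x3 uint8, red, green, blue), "depth" (480x640 float32, mm along the optical axis (not along the pixel's ray), 0 where there is no reading), "vertical_fov" (degrees; the focal length in pixels is half the picture's height over the tangent of half this angle, whatever the lens; pixels are square), "cx", "cy" (the principal point, pixels), "rvec" (rotation vector, rad) and "tvec" (3), from world to camera coordinates, as OpenCV has them; the wrist camera has in their place "mount" (4x4, takes a point from camera to tool coordinates, whose origin is the TCP and whose axes are the flange's). Camera axes: x right, y down, z forward; pixel columns grow to the right and rows downward; lengths in mm; the calibration is good to about 2 mm. A picture is of the moment at which its call begins: read the wrist's pose just before it.
- finish_job(): hands the job in; it is judged then, once.
The state is a dict: "time_s": time; "joints": joint angles; "dq": joint speeds; "tau": joint torques, N m; "eef_pos": TCP position; "ee_rot": TCP orientation; "force": force on the tool from outside, world axes, zero at the start; "wrist_torque": the same for the moment, N m; "grip_width": opening from 0.0 (shut) to 1.0 (fully open); "grip_force": force on a finger pad.
Only numpy, scipy, OpenCV 4.12 (cv2) and the standard library are available. Lean on these libraries where they do the work, as an engineer would, in place of code of your own. Each camera call takes 0.05 s, during which the arm holds its last target. There are 200 camera calls.

## Working session

There is one attempt and no reset: what is moved stays moved. The work goes in short steps, Python scripts to look and compute and a tool call to move; the robot and the scene stay as the last step left them, time stands still between calls to the robot, and variables do not carry over. Pictures are saved under pics/ and viewed, at most 10 in all, crops included, and the job is handed in when it is done.

Besides the shell and the picture viewer there is one more tool, called after "Emit:" as name([rows], argument=value, ...), one row to a line, values as JSON. step_arm: Moves the arm, as the interface text tells. Its arguments: {"type":"object","properties":{"plan":{"type":"array"},"squeeze":{"type":"number"}},"required":["plan"]}

```bash
ls; mkdir -p pics; cat > h.py <<'E'
from rig import *
import numpy as np, cv2
from scipy.spatial.transform import Rotation as R
def cap(n):
    s=sense(); c=capture(n); c['f']=240/np.tan(np.radians(c['vertical_fov'])/2)
    if 'mount' in c:
        q=s['ee_rot']; T=np.eye(4); T[:3,:3]=R.from_quat([q[1],q[2],q[3],q[0]]).as_matrix(); T[:3,3]=s['eef_pos']
        c['W']=T@np.array(c['mount'])
    else:
        r=R.from_rotvec(np.ravel(c['rvec'])).as_matrix(); W=np.eye(4); W[:3,:3]=r.T; W[:3,3]=-r.T@np.ravel(c['tvec']); c['W']=W
    return c
def ray(c,uv,z):
    uv=np.atleast_2d(np.array(uv,float)); d=np.c_[(uv[:,0]-c['cx'])/c['f'],(uv[:,1]-c['cy'])/c['f'],np.ones(len(uv))]@c['W'][:3,:3].T
    o=c['W'][:3,3]; t=(z-o[2])/d[:,2]; return o+d*t[:,None]
def cloud(c):
    v,u=np.mgrid[:480,:640]; z=c['depth']
    P=np.stack([(u-c['cx'])/c['f']*z,(v-c['cy'])/c['f']*z,z],-1)@c['W'][:3,:3].T+c['W'][:3,3]
    P[z<=0]=np.nan; return P
def proj(c,p):
    p=(np.atleast_2d(p)-c['W'][:3,3])@c['W'][:3,:3]
    return np.c_[p[:,0]/p[:,2]*c['f']+c['cx'],p[:,1]/p[:,2]*c['f']+c['cy']]
def save(n,im): cv2.imwrite('pics/'+n+'.png',cv2.cvtColor(im,cv2.COLOR_RGB2BGR))
E
python3 - <<'E'
from h import *
print(sense())
for n in('top','scene'):
    c=cap(n); save(n,c['color']); np.savez(n,**c); print(n,c['f'],c['W'].round(3).tolist(),c['cx'],c['cy'])
E
```

```text
pics
{'time_s': 0.0, 'joints': array([ 1.07557509e+00,  3.13452063e-01,  1.49847635e+00,  3.19249516e-05,
        1.33099880e+00, -2.23455100e-01]), 'dq': array([ 1.34657645e-03,  2.83998754e-04,  1.51649391e-03, -1.25141967e-03,
        1.54119430e-03, -1.54713483e-05]), 'tau': array([ 9.82009055e-05, -4.12268829e+01, -2.59737629e+01, -2.02131164e-04,
        4.23485355e-03,  4.31456010e-05]), 'eef_pos': array([140.87575831, 505.56357203, 303.31917728]), 'ee_rot': array([-2.49164813e-04,  1.35469029e-01,  9.90781357e-01, -6.19207913e-04]), 'force': array([-0.02502382,  0.20682702,  0.9143148 ]), 'wrist_torque': array([-0.05739937, -0.03192535,  0.01671957]), 'grip_force': 0.0, 'grip_width': 0.9999152292718175}
top 472.0027735704384 [[-0.027, -0.994, 0.107, 386.715], [-1.0, 0.027, -0.002, 218.162], [-0.001, -0.107, -0.994, 1656.641], [0.0, 0.0, 0.0, 1.0]] 323.93132108457456 239.9086250591462
scene 539.7247258719798 [[0.924, -0.305, 0.231, 187.44], [-0.383, -0.716, 0.583, -745.543], [-0.012, -0.627, -0.779, 1319.465], [0.0, 0.0, 0.0, 1.0]] 319.0346357360372 245.13910436362548
```

View pics/top.png

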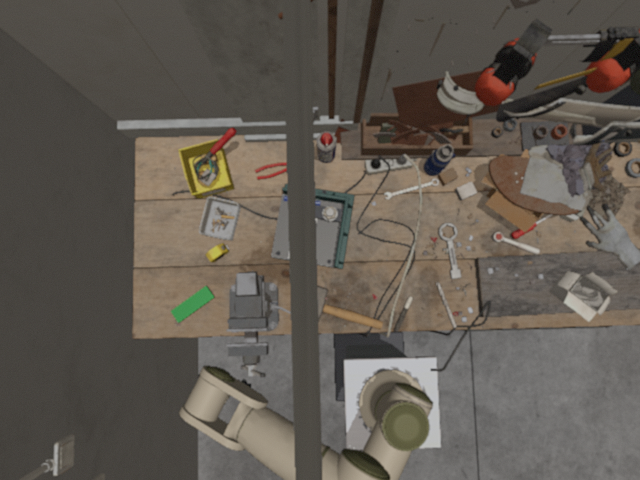

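View pics/scene.png

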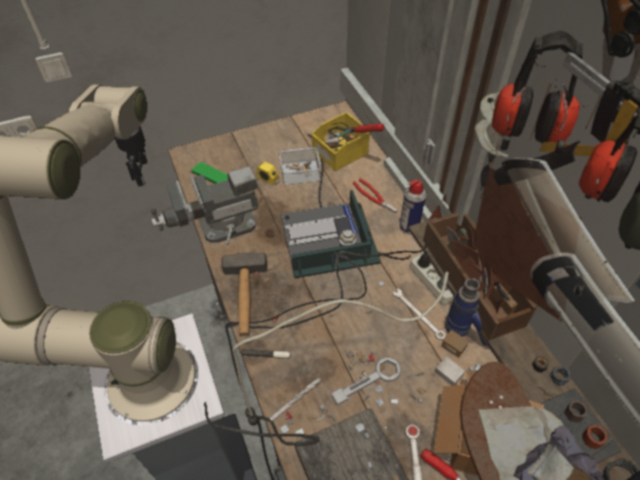

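The top view shows the fixture at (315,228), with the beam hiding part of it, and the green decoy bar at (193,303). Three spanners are in view:
- (412,188): open-ended.
- (515,243): red handle.
- (450,250): a bright ring with an end block. This one fits the description.

I'll confirm it in an enlarged crop together with the fixture.

```bash
python3 - <<'E'
from h import *
t=cv2.imread('pics/top.png'); s=cv2.imread('pics/scene.png')
a=cv2.resize(t[215:290,425:475],(400,600),interpolation=cv2.INTER_CUBIC)
b=cv2.resize(s[180:280,275:385],(400,364),interpolation=cv2.INTER_CUBIC)
d=cv2.resize(t[180:275,265:360],(236,236),interpolation=cv2.INTER_CUBIC)
im=np.zeros((600,800,3),np.uint8); im[:,:400]=a; im[:364,400:]=b; im[364:,400:636]=d
cv2.imwrite('pics/crop1.png',im)
c=dict(np.load('top.npz'));P=cloud(c)
for uv in [(448,221),(439,231),(448,240),(457,231),(450,255),(455,275),(329,212),(350,230),(300,240)]: print(uv,P[uv[1],uv[0]].round(0))
E
```

```text
(448, 221) [ 621. -226.   -0.]
(439, 231) [ 584. -188.   19.]
(448, 240) [ 552. -219.   15.]
(457, 231) [ 584. -256.   -2.]
(450, 255) [ 499. -223.   13.]
(455, 275) [ 429. -239.    5.]
(329, 212) [651. 196.  81.]
(350, 230) [597. 123.   7.]
(300, 240) [nan nan nan]
```

View pics/crop1.png

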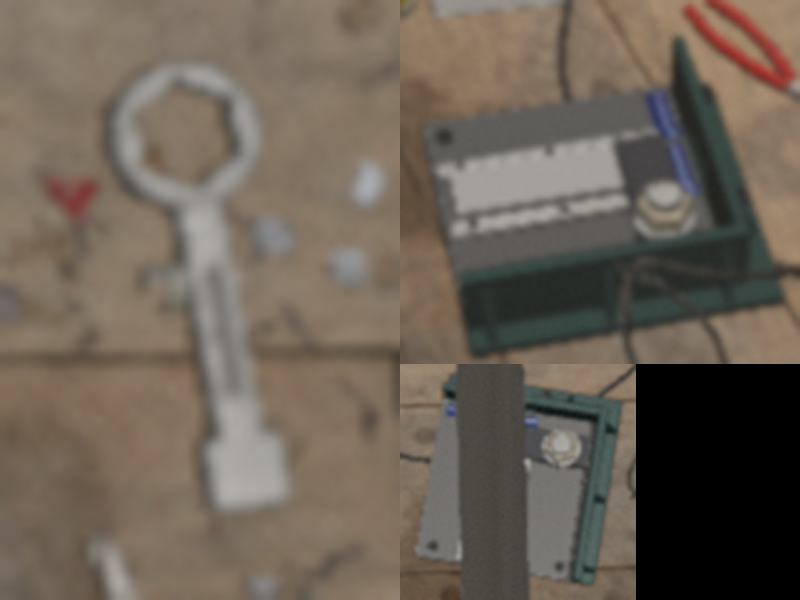

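The crop confirms the spanner at top (450,250): hexagonal ring at its upper end, block at the handle's end, about 16 mm high. The nut sits at (330,212) with the cheeks to its right and beyond. The bar is the light strip at scene crop (455–620, 140–210), short of the blue band. Next I'll check the wrist camera mount and work out a look pose.

```bash
cat >> h.py <<'E'
def pose():
    s=sense(); q=s['ee_rot']; return np.array(s['eef_pos']),R.from_quat([q[1],q[2],q[3],q[0]]).as_matrix(),s
def to(p,phi):
    "offset (cm) and rot (deg) from now to tcp p, pointing down, tool x at world angle phi deg"
    x,M,s=pose(); f=np.radians(phi); T=np.c_[[np.cos(f),np.sin(f),0],[np.sin(f),-np.cos(f),0],[0,0,-1]]
    print('t',round(s['time_s'],2),'off',((np.array(p)-x)@M/10).round(2).tolist(),'rot',np.degrees(R.from_matrix(M.T@T).as_rotvec()).round(2).tolist())
E
python3 - <<'E'
from h import *
c=cap('wrist'); print(np.array(c['mount']).round(3).tolist(),c['f'],c['cx'],c['cy'])
to([480,250,330],180)
E
```

```text
[[-0.0, -0.952, -0.306, 78.319], [1.0, -0.0, 0.0, -1.205], [-0.0, -0.306, 0.952, -70.526], [0.0, 0.0, 0.0, 1.0]] 419.3796291266568 318.324844550668 241.9082470104619
t 0.15 off [-39.53, -15.52, -2.65] rot [-0.05, -0.02, -15.57]
```

Emit:
step_arm([
  {"offset": [-5,-2,-2.65],"rot": [0,0,-4]},
  {"offset": [-10,-4,-2.65],"rot": [0,0,-10]},
  {"offset": [-14,-5.5,-2.65],"rot": [0,0,-15.5]},
  {"offset": [-18.5,-7.3,-2.65],"rot": [0,0,-15.5]},
  {"offset": [-23,-9,-2.65],"rot": [0,0,-15.5]},
  {"offset": [-27.5,-10.8,-2.65],"rot": [0,0,-15.5]},
  {"offset": [-32,-12.5,-2.65],"rot": [0,0,-15.5]},
  {"offset": [-36,-14,-2.65],"rot": [0,0,-15.5]},
  {"offset": [-39.5,-15.5,-2.65],"rot": [0,0,-15.5],"gripper": 0},
  {"offset": [-39.5,-15.5,-2.65],"rot": [0,0,-15.5],"gripper": 0},
  {"offset": [-39.5,-15.5,-2.65],"rot": [0,0,-15.5],"gripper": 0},
  {"offset": [-39.5,-15.5,-2.65],"rot": [0,0,-15.5],"gripper": 0},
])

```text
validation failed for argument at $.pl...
```

```bash
python3 - <<'E'
from h import *
c=cap('wrist'); np.savez('w1',**c); print(pose()[0],pose()[1].round(4).tolist()); save('w1',c['color'][::-1,::-1])
E
```

```text
[140.92001389 505.6517562  303.55488159] [[-0.9633, 0.2685, -0.0004], [0.2685, 0.9633, -0.0006], [0.0002, -0.0007, -1.0]]
```

View pics/w1.png

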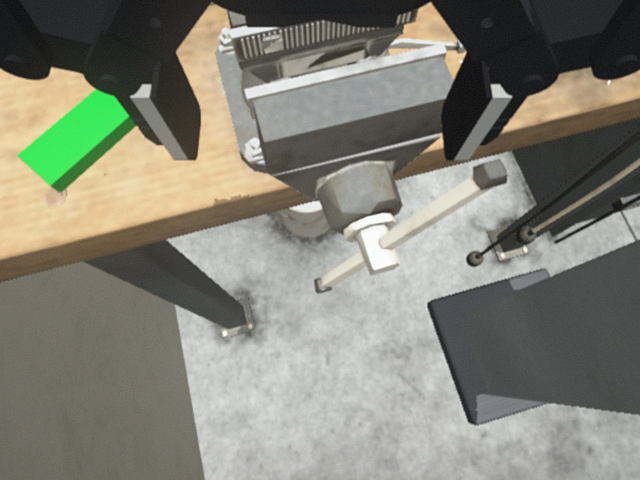

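The move was refused because every row needs "gripper". This picture is still the start view: vice at (340,110), green decoy at (75,130). I'll send the move again.

Emit:
step_arm([
  {"offset": [-5,-2,-2.65],"rot": [0,0,-4],"gripper": 8.5},
  {"offset": [-10,-4,-2.65],"rot": [0,0,-10],"gripper": 8.5},
  {"offset": [-14,-5.5,-2.65],"rot": [0,0,-15.5],"gripper": 4},
  {"offset": [-18.5,-7.3,-2.65],"rot": [0,0,-15.5],"gripper": 0},
  {"offset": [-23,-9,-2.65],"rot": [0,0,-15.5],"gripper": 0},
  {"offset": [-27.5,-10.8,-2.65],"rot": [0,0,-15.5],"gripper": 0},
  {"offset": [-32,-12.5,-2.65],"rot": [0,0,-15.5],"gripper": 0},
  {"offset": [-36,-14,-2.65],"rot": [0,0,-15.5],"gripper": 0},
  {"offset": [-39.5,-15.5,-2.65],"rot": [0,0,-15.5],"gripper": 0},
  {"offset": [-39.5,-15.5,-2.65],"rot": [0,0,-15.5],"gripper": 0},
  {"offset": [-39.5,-15.5,-2.65],"rot": [0,0,-15.5],"gripper": 0},
  {"offset": [-39.5,-15.5,-2.65],"rot": [0,0,-15.5],"gripper": 0},
])

```text
time_s: 1.4
eef_pos: [479.2, 251.0, 330.4]
ee_rot: [-0.0, 0.0, 1.0, 0.0]
force: [0.2, 0.7, -0.1]
grip_width: -0.0
grip_force: 0.0
```

```bash
python3 - <<'E'
from h import *
c=cap('wrist'); np.savez('w1',**c); print(pose()[0],pose()[1].round(4).tolist()); save('w2',c['color'][::-1,::-1])
E
```

```text
[479.05237473 251.17836501 330.5300489 ] [[-1.0, -0.0002, -0.0], [-0.0002, 1.0, 0.0001], [0.0, 0.0001, -1.0]]
```

View pics/w2.png

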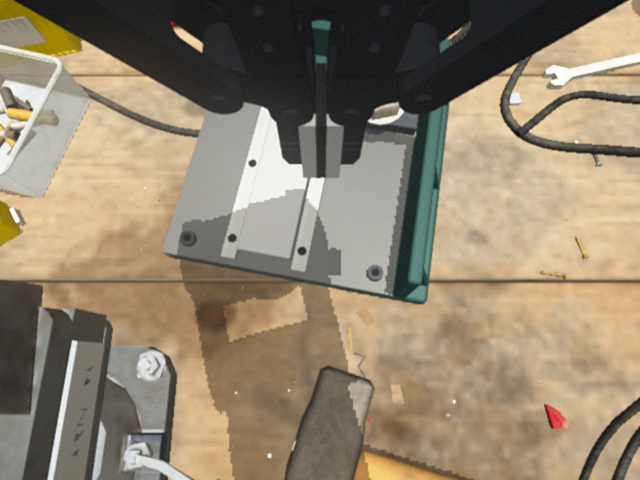

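The wrist view, turned so world +x is up, shows the base's near edge running from (165,254) to (427,302). That means the fixture is turned roughly 10° from square. The strips end at (232,240) and (302,255). The gripper hides the upper part, so I'll take the heights from depth.

```bash
python3 - <<'E'
from h import *
c=dict(np.load('w1.npz')); P=cloud(c)
far=c['depth']>250
# near edge & side cheek inner
def fit(pts,name):
    vx,vy,x,y=cv2.fitLine(pts.astype(np.float32),cv2.DIST_HUBER,0,.01,.01).ravel(); print(name,len(pts),'ang',round(np.degrees(np.arctan2(vy,vx)),2),'pt',round(x,1),round(y,1)); return vx,vy,x,y
Z=P[...,2]
for lo,hi,n in [(13,19,'base'),(22,26,'strip'),(31,37,'bar'),(78,86,'cheek')]:
    m=far&(Z>lo)&(Z<hi)&(P[...,1]>80)&(P[...,1]<420)&(P[...,0]>430)&(P[...,0]<760)
    k,l,st,ce=cv2.connectedComponentsWithStats(m.astype(np.uint8),connectivity=4)
    for i in np.argsort(-st[1:,4])[:3]+1:
        if st[i,4]<60: continue
        q=P[l==i][:,:2]; r=cv2.minAreaRect(q.astype(np.float32)); print(n,st[i,4],'rect',np.round(r[0],1),np.round(r[1],1),round(r[2],1),'corners',cv2.boxPoints(r).round(1).tolist())
c=dict(np.load('top.npz')); P=cloud(c);Z=P[...,2]
m=(Z>78)&(Z<86)&(P[...,1]>80)&(P[...,1]<420)&(P[...,0]>430)&(P[...,0]<780)
print('top>78',m.sum()); 
s=(P[...,1]<P[...,0]*0+175)&m&(P[...,0]<690); fit(P[s][:,:2],'side cheek top')
E
```

```text
base 21246 rect [574.7 275.1] [226.  178.6] 79.1 corners [[465.79998779296875, 180.89999389648438], [641.0999755859375, 147.3000030517578], [683.7000122070312, 369.29998779296875], [508.29998779296875, 402.8999938964844]]
base 1221 rect [568.5 135.4] [ 26.  222.3] 73.6 corners [[458.20001220703125, 154.1999969482422], [671.5, 91.5999984741211], [678.7999877929688, 116.5], [465.5, 179.1999969482422]]
base 92 rect [733.5 249.9] [12.6 11.2] 88.3 corners [[727.7000122070312, 243.8000030517578], [739.0, 243.5], [739.2999877929688, 256.1000061035156], [728.0999755859375, 256.3999938964844]]
strip 1990 rect [583.  321.9] [ 14.  165.5] 79.3 corners [[500.3999938964844, 330.3999938964844], [663.0, 299.6000061035156], [665.5999755859375, 313.3999938964844], [503.0, 344.20001220703125]]
strip 1385 rect [536.9 262.3] [14.1 97.2] 79.1 corners [[487.8999938964844, 264.5], [583.2999877929688, 246.10000610351562], [586.0, 260.0], [490.5, 278.3999938964844]]
strip 185 rect [487.8 200.2] [13.9 14.1] 87.6 corners [[480.5, 193.60000610351562], [494.6000061035156, 193.0], [495.1000061035156, 206.89999389
[... 168 characters left out ...]
5999755859375, 301.29998779296875], [507.3999938964844, 327.70001220703125]]
cheek 2606 rect [545.5 162.5] [ 12.4 164.6] 79.1 corners [[463.5, 171.89999389648438], [625.0999755859375, 140.8000030517578], [627.5, 153.0], [465.79998779296875, 184.10000610351562]]
cheek 198 rect [715.7 250.1] [18.1 11.8] 84.4 corners [[708.9000244140625, 241.60000610351562], [720.7000122070312, 240.5], [722.4000244140625, 258.5], [710.7000122070312, 259.6000061035156]]
cheek 98 rect [692.2 134.3] [ 8.2 17.5] 47.4 corners [[683.0, 137.1999969482422], [695.9000244140625, 125.4000015258789], [701.4000244140625, 131.39999389648438], [688.5, 143.1999969482422]]
top>78 286
side cheek top 144 ang -10.46 pt 581.1 157.4
```

Three features agree on the fixture: origin (632.6, 255.6), y axis at −10.9° in world. That puts the stud at (651, 193), which matches the top view. The bar's trailing end is at fixture y −136.6 and x −22, so the leading end is at 13.4 and the bar has about 51.6 mm to travel. Next is the approach to the push.

```bash
cat >> h.py <<'E'
O=np.array([632.6,255.6]); ey=np.array([np.cos(np.radians(-10.9)),np.sin(np.radians(-10.9))]); ex=np.array([ey[1],-ey[0]])
def fx(x,y,z): return [*(O+x*ex+y*ey),z]
def infx(p): d=np.asarray(p)[...,:2]-O; return np.stack([d@ex,d@ey],-1)
E
python3 - <<'E'
from h import *
to(fx(-22,-162,150),169.1); to(fx(-22,-162,97),169.1)
E
```

```text
t 1.45 off [0.14, 5.66, 18.05] rot [0.01, -0.0, 10.91]
t 1.45 off [0.14, 5.66, 23.35] rot [0.01, -0.0, 10.91]
```

Emit:
step_arm([
  {"offset": [0.14,2.5,4],"rot": [0,0,6],"gripper": 0},
  {"offset": [0.14,5.66,8],"rot": [0,0,10.9],"gripper": 0},
  {"offset": [0.14,5.66,13],"rot": [0,0,10.9],"gripper": 0},
  {"offset": [0.14,5.66,18],"rot": [0,0,10.9],"gripper": 0},
  {"offset": [0.14,5.66,22],"rot": [0,0,10.9],"gripper": 0},
  {"offset": [0.14,5.66,23.35],"rot": [0,0,10.9],"gripper": 0},
  {"offset": [-1.0,5.44,23.35],"rot": [0,0,10.9],"gripper": 0},
  {"offset": [-2.2,5.21,23.35],"rot": [0,0,10.9],"gripper": 0},
  {"offset": [-3.4,4.98,23.35],"rot": [0,0,10.9],"gripper": 0},
  {"offset": [-4.6,4.75,23.35],"rot": [0,0,10.9],"gripper": 0},
  {"offset": [-5.5,4.57,23.35],"rot": [0,0,10.9],"gripper": 0},
  {"offset": [-5.5,4.57,23.35],"rot": [0,0,10.9],"gripper": 0},
])

```text
time_s: 2.65
eef_pos: [536.9, 295.7, 98.6]
ee_rot: [0.002, 0.096, 0.995, 0.001]
force: [-0.4, 0.6, 0.0]
grip_width: -0.001
grip_force: 0.0
```

```bash
cat > bar.py <<'E'
from h import *
p,M,s=pose(); print('tcp fx',infx(p).round(1),p.round(1),s['force'])
for n in ('wrist','scene'):
    c=cap(n); np.savez('b_'+n,**c); P=cloud(c); F=infx(P)
    m=(np.abs(P[...,2]-34)<3)&(np.abs(F[...,0]+22)<22)&(F[...,1]>-150)&(F[...,1]<100)
    for a in (-40,-34,-28,-22,-16,-10,-4):
        y=F[...,1][m&(np.abs(F[...,0]-a)<2)]
        if len(y)>3: print(n,a,len(y),np.round([y.min(),y.max()],1))
E
python3 bar.py
```

```text
tcp fx [ -21.3 -101.5] [536.9 295.7  98.6] [-0.44211175  0.63900573  0.03053112]
wrist -40 83 [-89.6 -84.5]
wrist -34 12 [-108.3 -107.7]
wrist -28 60 [-112.7 -107.7]
wrist -22 403 [-112.9  -42.6]
wrist -16 189 [-113.   -43.2]
wrist -10 61 [-108.9 -107.6]
scene -40 15 [-78.   61.5]
scene -34 15 [-76.   59.7]
scene -28 23 [-77.    9.9]
scene -22 16 [-85.1   8.3]
scene -16 16 [-111.9    3.8]
scene -10 22 [-106.     8.8]
scene -4 13 [-69.4   7.6]
```

Emit:
step_arm([
  {"offset": [-0.2,0,0],"rot": [0,0,0],"gripper": 0},
  {"offset": [-0.4,0,0],"rot": [0,0,0],"gripper": 0},
  {"offset": [-0.4,0,0],"rot": [0,0,0],"gripper": 0},
  {"offset": [2,0,0],"rot": [0,0,0],"gripper": 0},
  {"offset": [6,0,-4],"rot": [0,0,0],"gripper": 0},
  {"offset": [7,0,-9],"rot": [0,0,0],"gripper": 0},
  {"offset": [7,0,-12],"rot": [0,0,0],"gripper": 0},
  {"offset": [7,0,-12],"rot": [0,0,0],"gripper": 0},
  {"offset": [7,0,-12],"rot": [0,0,0],"gripper": 0},
])

```text
time_s: 3.65
eef_pos: [466.1, 309.4, 217.2]
ee_rot: [0.001, 0.096, 0.995, 0.0]
force: [-0.9, -0.2, -0.8]
grip_width: 0.002
grip_force: 0.0
```

```bash
cat >> bar.py <<'E'
c=dict(np.load('b_wrist.npz')); P=cloud(c); F=infx(P); Z=P[...,2]
for n,x0,z0 in (('Lstrip',-55.5,24),('Rstrip',11.5,24),('barL',-38,34),('barM',-22,34),('barR',-6,34)):
    m=(np.abs(Z-z0)<2.5)&(np.abs(F[...,0]-x0)<4)&(c['depth']>150); y=np.sort(F[...,1][m]); print(n,len(y),y[:3].round(1),np.percentile(y,1).round(1) if len(y) else '',Z[m].mean())
E
python3 bar.py | grep -v wrist
```

```text
tcp fx [ -21.3 -173.6] [466.1 309.4 217.2] [-0.94363928 -0.1672317  -0.79758489]
scene -40 20 [-78.2  61.6]
scene -34 22 [-86.   10.6]
scene -28 18 [-83.9   3.1]
scene -22 15 [-84.9  59.8]
scene -16 18 [-86.1  58.1]
scene -10 20 [-84.4  60.3]
scene -4 27 [-85.4  10.5]
Lstrip 986 [-144.2 -144.  -143.9] -143.6 24.46477132182387
Rstrip 849 [-143.9 -143.8 -143.8] -143.5 24.453411839260337
barL 0 []  nan
barM 435 [-36.2 -35.8 -35.7] -35.5 33.38600193776434
barR 0 []  nanbar.py:11: RuntimeWarning: Mean of empty slice.
  m=(np.abs(Z-z0)<2.5)&(np.abs(F[...,0]-x0)<4)&(c['depth']>150); y=np.sort(F[...,1][m]); print(n,len(y),y[:3].round(1),np.percentile(y,1).round(1) if len(y) else '',Z[m].mean())
  ret = ret.dtype.type(ret / rcount)
```

Emit:
step_arm([
  {"offset": [0,-4,-2],"rot": [0,0,0],"gripper": 0},
  {"offset": [0,-8,-4],"rot": [0,0,0],"gripper": 0},
  {"offset": [0,-10,-5],"rot": [0,0,0],"gripper": 0},
  {"offset": [0,-10,-5],"rot": [0,0,0],"gripper": 0},
  {"offset": [0,-10,-5],"rot": [0,0,0],"gripper": 0},
])

```text
time_s: 4.25
eef_pos: [447.2, 211.1, 265.9]
ee_rot: [-0.001, 0.096, 0.995, -0.0]
force: [-0.3, 0.3, 0.3]
grip_width: -0.002
grip_force: 0.0
```

```bash
python3 bar.py 2>/dev/null| grep -v -e wrist -e scene; python3 - <<'E'
from h import *
c=dict(np.load('b_wrist.npz')); save('w3',c['color'][::-1,::-1])
c=dict(np.load('b_scene.npz')); 
E
```

```text
tcp fx [  78.8 -173.7] [447.2 211.1 265.9] [-0.25268275  0.27112486  0.27272073]
Lstrip 1398 [-143.7 -143.6 -143.6] -143.2 24.453602143174447
Rstrip 1156 [-144.1 -143.9 -143.9] -143.3 24.3968721365273
barL 622 [-89.3 -89.2 -88.9] -88.6 33.36491588240742
barM 523 [-89.5 -89.5 -89.2] -88.8 33.41406126809992
barR 457 [-89.2 -89.  -89. ] -88.6 33.3965849021602
```

View pics/w3.png

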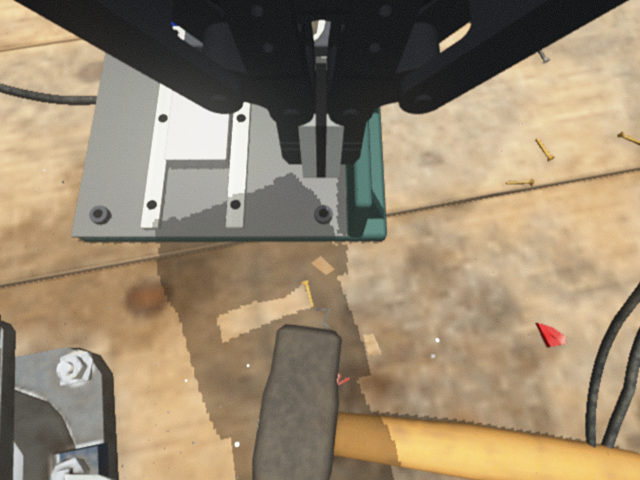

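The trailing end shows at (165–225,162) and the strip ends at (152,226) and (236,226). The bar is 55 mm past the strip ends and needs 59, so it takes 4 mm more.

Emit:
step_arm([
  {"offset": [-2,5,0],"rot": [0,0,0],"gripper": 0},
  {"offset": [-4.4,9,3],"rot": [0,0,0],"gripper": 0},
  {"offset": [-4.4,10,8],"rot": [0,0,0],"gripper": 0},
  {"offset": [-4.4,10,13],"rot": [0,0,0],"gripper": 0},
  {"offset": [-4.4,10,16.8],"rot": [0,0,0],"gripper": 0},
  {"offset": [-6.5,10,16.8],"rot": [0,0,0],"gripper": 0},
  {"offset": [-7.3,10,16.8],"rot": [0,0,0],"gripper": 0},
  {"offset": [-7.45,10,16.8],"rot": [0,0,0],"gripper": 0},
  {"offset": [-7.6,10,16.8],"rot": [0,0,0],"gripper": 0},
  {"offset": [-7.7,10,16.8],"rot": [0,0,0],"gripper": 0},
  {"offset": [-7.79,10,16.8],"rot": [0,0,0],"gripper": 0},
  {"offset": [-7.79,10,16.8],"rot": [0,0,0],"gripper": 0},
])

```text
time_s: 5.55
eef_pos: [542.6, 294.6, 99.3]
ee_rot: [0.0, 0.096, 0.995, 0.0]
force: [-0.6, 0.2, 1.1]
grip_width: -0.004
grip_force: 0.7
```

Emit:
step_arm([
  {"offset": [2,0,0],"rot": [0,0,0],"gripper": 0},
  {"offset": [6,-3,-4],"rot": [0,0,0],"gripper": 0},
  {"offset": [7.8,-6,-8],"rot": [0,0,0],"gripper": 0},
  {"offset": [7.8,-10,-12],"rot": [0,0,0],"gripper": 0},
  {"offset": [7.8,-10,-16.8],"rot": [0,0,0],"gripper": 0},
  {"offset": [7.8,-10,-16.8],"rot": [0,0,0],"gripper": 0},
  {"offset": [7.8,-10,-16.8],"rot": [0,0,0],"gripper": 0},
])

```text
time_s: 6.25
eef_pos: [447.6, 210.9, 269.8]
ee_rot: [0.003, 0.096, 0.995, 0.001]
force: [1.4, 0.0, 0.2]
grip_width: 0.003
grip_force: 0.0
```

```bash
python3 bar.py 2>/dev/null| grep -v -e wrist -e scene; python3 - <<'E'
from h import *
c=dict(np.load('b_wrist.npz'))
# spanner measurement from top
c=dict(np.load('top.npz')); P=cloud(c); hsv=cv2.cvtColor(c['color'],cv2.COLOR_RGB2HSV)
m=((hsv[...,1]<45)&(hsv[...,2]>95)).astype(np.uint8); m[:215]=0;m[290:]=0;m[:,:425]=0;m[:,475:]=0
k,l,st,ce=cv2.connectedComponentsWithStats(m); i=1+np.argmax(st[1:,4]); m=(l==i).astype(np.uint8)
u=np.argwhere(m)[:,::-1]; W=ray(c,u,16)[:,:2]; print(len(u))
r=cv2.minAreaRect(W.astype(np.float32)); print(r, cv2.boxPoints(r).round(1).tolist())
cs,h=cv2.findContours(m,cv2.RETR_CCOMP,cv2.CHAIN_APPROX_NONE)
for q,hh in zip(cs,h[0]):
    if hh[3]>=0 and cv2.contourArea(q)>30: 
        w=ray(c,q[:,0],16)[:,:2].astype(np.float32); print('hole',cv2.minEnclosingCircle(w))
e=W[W[:,0]<W[:,0].min()+25]; print('end',e.mean(0))
E
```

```text
tcp fx [  78.9 -173.2] [447.6 210.9 269.8] [1.44933014 0.00342337 0.17983516]
Lstrip 1419 [-143.7 -143.7 -143.6] -143.0 24.446075804279147
Rstrip 1215 [-144.1 -144.  -144. ] -143.2 24.436419892623064
barL 615 [-85.5 -85.4 -85.4] -84.9 33.3871155435425
barM 510 [-85.4 -85.4 -85.3] -84.9 33.43072318614435
barR 455 [-85.6 -85.4 -85.4] -85.1 33.36183664430727
500
((516.4391479492188, -220.57357788085938), (197.8695068359375, 66.73486328125), 1.6593841314315796) [[416.6000061035156, -190.10000610351562], [418.5, -256.79998779296875], [616.2999877929688, -251.10000610351562], [614.4000244140625, -184.39999389648438]]
hole ((581.6764526367188, -219.664306640625), 24.668546676635742)
end [ 431.02579051 -236.79583475]
```

Bar end is at fixture y ≈ 64.6, within 0.5 mm of the line. The spanner's ring is at (582,−220) with handle direction 186.5°; the measured length (198 mm) and hole fit the description. I'll go above the grip.

```bash
python3 - <<'E'
from h import *
to([492.3,-229.9,230],186.5)
c=dict(np.load('top.npz')); P=cloud(c); 
m=(np.abs(P[...,0]-492)<25)&(np.abs(P[...,1]+230)<50); Q=P[m]; print(Q[Q[:,2]>12].round(0)[:40].tolist())
E
```

```text
t 6.35 off [-12.86, -42.43, 3.65] rot [-0.0, -0.0, -17.48]
[[516.0, -220.0, 16.0], [516.0, -222.0, 20.0], [516.0, -226.0, 19.0], [516.0, -229.0, 19.0], [516.0, -235.0, 13.0], [513.0, -220.0, 14.0], [513.0, -224.0, 14.0], [513.0, -230.0, 15.0], [512.0, -233.0, 19.0], [509.0, -220.0, 15.0], [509.0, -227.0, 15.0], [509.0, -229.0, 20.0], [509.0, -234.0, 13.0], [509.0, -237.0, 14.0], [506.0, -219.0, 17.0], [506.0, -223.0, 15.0], [506.0, -226.0, 16.0], [506.0, -230.0, 14.0], [506.0, -234.0, 13.0], [502.0, -222.0, 16.0], [502.0, -226.0, 15.0], [502.0, -233.0, 15.0], [502.0, -237.0, 12.0], [499.0, -220.0, 13.0], [499.0, -223.0, 13.0], [499.0, -230.0, 14.0], [498.0, -233.0, 16.0], [499.0, -237.0, 12.0], [495.0, -222.0, 16.0], [495.0, -226.0, 14.0], [494.0, -227.0, 25.0], [495.0, -233.0, 14.0], [492.0, -219.0, 13.0], [492.0, -222.0, 16.0], [491.0, -224.0, 22.0], [492.0, -230.0, 13.0], [492.0, -232.0, 15.0], [491.0, -236.0, 15.0], [488.0, -223.0, 12.0], [488.0, -225.0, 18.0]]
```

Emit:
step_arm([
  {"offset": [-1.3,-4.3,0],"rot": [0,0,-4],"gripper": 4},
  {"offset": [-2.7,-9,0],"rot": [0,0,-8],"gripper": 4},
  {"offset": [-4.1,-13.5,0],"rot": [0,0,-12],"gripper": 4},
  {"offset": [-5.5,-18,0],"rot": [0,0,-16],"gripper": 4},
  {"offset": [-6.9,-22.7,0],"rot": [0,0,-17.5],"gripper": 4},
  {"offset": [-8.3,-27.3,1],"rot": [0,0,-17.5],"gripper": 4},
  {"offset": [-9.7,-32,2],"rot": [0,0,-17.5],"gripper": 4},
  {"offset": [-11.1,-36.6,3],"rot": [0,0,-17.5],"gripper": 4},
  {"offset": [-12.4,-41,3.6],"rot": [0,0,-17.5],"gripper": 4},
  {"offset": [-12.86,-42.43,3.65],"rot": [0,0,-17.5],"gripper": 4},
  {"offset": [-12.86,-42.43,3.65],"rot": [0,0,-17.5],"gripper": 4},
  {"offset": [-12.86,-42.43,3.65],"rot": [0,0,-17.5],"gripper": 4},
])

```text
time_s: 7.55
eef_pos: [492.5, -228.6, 229.7]
ee_rot: [-0.001, -0.057, 0.998, 0.001]
force: [0.4, 0.4, 0.6]
grip_width: 0.468
grip_force: 0.0
```

```bash
python3 - <<'E'
from h import *
c=cap('wrist'); P=cloud(c); Z=P[...,2]; p,M,s=pose(); print(p,s['grip_width'])
save('w4',c['color'][::-1,::-1])
m=(Z>11)&(Z<21)&(c['depth']>150)&(np.abs(P[...,1]+225)<60)&(P[...,0]>400)&(P[...,0]<640)
k,l,st,ce=cv2.connectedComponentsWithStats(m.astype(np.uint8)); i=1+np.argmax(st[1:,4]); Q=P[l==i]
print(len(Q),Q.min(0),Q.max(0))
for x in range(410,520,8):
    q=Q[np.abs(Q[:,0]-x)<2]
    if len(q)>5: print(x,len(q),q[:,1].min().round(1),q[:,1].max().round(1),q[:,2].mean().round(1))
to([492.3,-229.9,75],186.5)
E
```

```text
[ 492.61195182 -228.25766639  230.05736943] 0.46499222030619675
8922 [ 416.75979839 -257.42231934   11.04468596] [ 614.23290726 -188.46121562   19.10109933]
418 158 -253.8 -224.1 14.6
426 332 -257.4 -223.1 16.2
434 319 -256.0 -222.1 16.2
442 315 -255.1 -221.0 16.1
450 213 -253.7 -227.5 15.9
458 168 -246.2 -226.5 16.0
466 168 -245.3 -225.6 16.1
474 161 -243.8 -224.6 16.2
482 156 -243.0 -223.6 16.1
490 156 -242.2 -222.7 16.2
498 145 -241.4 -221.6 16.1
506 144 -239.9 -220.7 16.2
514 146 -239.0 -219.7 16.2
t 7.6 off [0.04, -0.17, 15.51] rot [0.05, -0.03, 0.11]
```

View pics/w4.png

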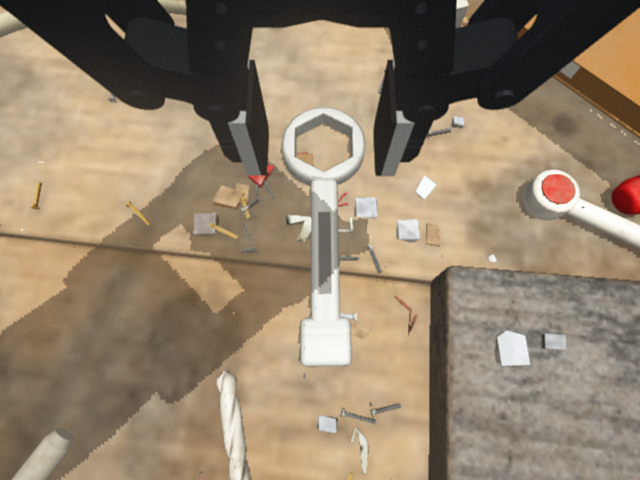

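The close view shows the spanner ring at (323,145), handle at (324,250) and end block at (326,342), with the red-handled tool to the right. The handle line runs at 187.1°, the ring is at (581.7,−220.9) and the grip at (492.4,−232). I'll descend and grip.

Emit:
step_arm([
  {"offset": [0.05,-0.36,5],"rot": [0,0,0.6],"gripper": 4},
  {"offset": [0.05,-0.36,10],"rot": [0,0,0.6],"gripper": 4},
  {"offset": [0.05,-0.36,14],"rot": [0,0,0.6],"gripper": 4},
  {"offset": [0.05,-0.36,15.6],"rot": [0,0,0.6],"gripper": 4},
  {"offset": [0.05,-0.36,15.6],"rot": [0,0,0.6],"gripper": 4},
  {"offset": [0.05,-0.36,15.6],"rot": [0,0,0.6],"gripper": 1},
  {"offset": [0.05,-0.36,15.6],"rot": [0,0,0.6],"gripper": 1},
  {"offset": [0.05,-0.36,15.6],"rot": [0,0,0.6],"gripper": 1},
  {"offset": [0.05,-0.36,15.6],"rot": [0,0,0.6],"gripper": 1},
  {"offset": [0.05,-0.36,15.6],"rot": [0,0,0.6],"gripper": 1},
], squeeze=100)

```text
time_s: 8.6
eef_pos: [492.8, -232.6, 75.2]
ee_rot: [0.0, -0.052, 0.999, 0.0]
force: [0.5, 5.1, 6.0]
grip_width: 0.207
grip_force: 99.3
```

```bash
python3 - <<'E'
from h import *
p,M,s=pose(); print(p,M.round(4).tolist(),s['grip_width'],s['grip_force'],s['force'])
# nut orientation from top view
for n in('top','scene'):
  c=cap(n); P=cloud(c); np.savez('n_'+n,**c); uv=proj(c,fx(58,30,73)).ravel(); print(n,uv)
  r=int(14); u,v=map(int,uv.round()); a=c['color'][v-r:v+r+1,u-r:u+r+1]; save('nut_'+n,cv2.resize(a,(400,400),interpolation=cv2.INTER_CUBIC))
a=np.hstack([cv2.imread('pics/nut_top.png'),cv2.imread('pics/nut_scene.png')]); cv2.imwrite('pics/nut.png',a)
E
```

```text
[ 492.80567015 -232.58459049   75.21671623] [[-0.9946, -0.1038, 0.0008], [-0.1038, 0.9946, 0.0004], [-0.0009, 0.0003, -1.0]] 0.20696683232861485 99.30965065956116 [0.48965043 5.05171241 5.97113947]
top [329.77178179 212.2917834 ]
scene [346.99988596 234.58916286]
```

Emit:
step_arm([
  {"offset": [0,0,-3],"rot": [0,0,0],"gripper": 1},
  {"offset": [0,0,-7],"rot": [0,0,0],"gripper": 1},
  {"offset": [-2,2,-11],"rot": [0,0,-2],"gripper": 1},
  {"offset": [-4,5,-15],"rot": [0,0,-5],"gripper": 1},
  {"offset": [-6,9,-17.5],"rot": [0,0,-8],"gripper": 1},
  {"offset": [-8.5,13,-17.5],"rot": [0,0,-11],"gripper": 1},
  {"offset": [-11,17,-17.5],"rot": [0,0,-14],"gripper": 1},
  {"offset": [-13,21,-17.5],"rot": [0,0,-14],"gripper": 1},
  {"offset": [-15.5,25,-17.5],"rot": [0,0,-14],"gripper": 1},
  {"offset": [-18,29,-17.5],"rot": [0,0,-14],"gripper": 1},
  {"offset": [-19.6,31.7,-17.5],"rot": [0,0,-14],"gripper": 1},
  {"offset": [-19.6,31.7,-17.5],"rot": [0,0,-14],"gripper": 1},
])

```text
time_s: 9.9
eef_pos: [654.8, 106.4, 248.0]
ee_rot: [-0.001, -0.175, 0.985, 0.001]
force: [-0.2, 0.7, -4.4]
grip_width: 0.201
grip_force: 99.1
```

Emit:
step_arm([
  {"offset": [0,0,0],"rot": [0,0,0],"gripper": 1},
  {"offset": [0,0,0],"rot": [0,0,0],"gripper": 1},
])

```text
time_s: 10.1
eef_pos: [654.3, 101.4, 249.1]
ee_rot: [-0.001, -0.173, 0.985, -0.0]
force: [-0.2, 0.2, -4.5]
grip_width: 0.203
grip_force: 99.1
```

```bash
python3 - <<'E'
from h import *
c=cap('wrist'); np.savez('w5',**c); p,M,s=pose(); print(p,np.degrees(np.arctan2(M[1,0],M[0,0])),s['force'])
im=c['color'][::-1,::-1].copy(); u=proj(c,fx(58,30,73)).ravel(); u=np.array([639-u[0],479-u[1]]); print(u)
x,y=u.astype(int); 
a=im[max(y-60,0):y+60,max(x-60,0):x+60]; im=im.copy(); b=cv2.resize(a,None,fx=3,fy=3,interpolation=cv2.INTER_CUBIC); im=cv2.copyMakeBorder(im,0,0,0,160,cv2.BORDER_CONSTANT); im[480-b.shape[0]:,800-b.shape[1]:]=b
save('w5',im)
E
```

```text
[654.3484926  101.18074622 249.2434592 ] -160.13648509245394 [-0.65827056 -0.44679013 -5.16247042]
[182.31337484 195.43782298]
```

View pics/w5.png

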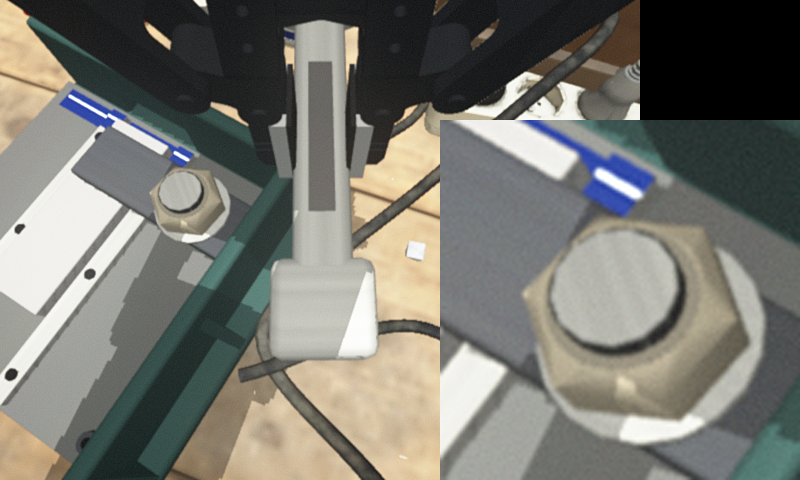

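The wrist view shows the nut at (185,205), clear. The blue band with the scribed line is at (70–195,95–160), and the bar's end is at the line. I'll get the nut's angle from its camera-facing flats in the depth image.

```bash
python3 - <<'E'
from h import *
c=dict(np.load('w5.npz')); P=cloud(c); S=np.array(fx(58,30,0))[:2]
d=P[...,:2]-S; r=np.hypot(*np.moveaxis(d,-1,0)); th=np.degrees(np.arctan2(d[...,1],d[...,0])); Z=P[...,2]
m=(r<14)&(Z>76)&(Z<86); q=P[m]; cc=cv2.minAreaRect(q[:,:2].astype(np.float32)); print('stud top',len(q),cv2.minEnclosingCircle(q[:,:2].astype(np.float32)),q[:,2].mean(),'vs',S)
m=(r<27)&(r>17)&(Z>56)&(Z<68.5)
for a in range(-180,180,6):
    k=m&(th>=a)&(th<a+6)
    if k.sum()>8: print(a+3,k.sum(),np.median(r[k]).round(1),end=' | ')
print()
m=(Z>60)&(Z<80)&(r>14)&(r<28)
for a in range(-180,180,6):
    k=m&(th>=a)&(th<a+6)
    if k.sum()>8: print(a+3,k.sum(),np.percentile(r[k],98).round(1),end=' | ')
E
```

```text
stud top 1453 ((651.5203247070312, 192.6056671142578), 13.873437881469727) 80.219584415123 vs [651.09122569 192.97353137]
-177 18 20.3 | -171 18 20.0 | -165 17 20.0 | -159 16 20.2 | -153 20 20.7 | -147 18 21.3 | -141 25 22.2 | -135 33 23.0 | -129 32 22.0 | -123 30 21.3 | -117 25 20.8 | -111 25 20.5 | -105 28 20.5 | -99 28 20.7 | -93 26 21.2 | -87 31 21.9 | -81 33 22.9 | -75 12 23.6 | 165 21 22.5 | 171 19 21.6 | 177 18 20.8 | 
-177 48 20.7 | -171 46 20.3 | -165 43 20.3 | -159 48 20.6 | -153 51 21.0 | -147 56 21.6 | -141 67 23.1 | -135 79 23.4 | -129 72 22.7 | -123 66 21.9 | -117 62 21.4 | -111 61 20.8 | -105 59 21.0 | -99 57 21.1 | -93 64 21.4 | -87 68 22.3 | -81 80 23.8 | -75 61 23.7 | -69 44 22.7 | -63 40 22.1 | -57 40 21.2 | -51 31 21.0 | -45 36 21.0 | -39 32 21.2 | -33 35 21.8 | -27 40 22.5 | -21 38 23.4 | -15 34 24.2 | -9 22 22.2 | -3 18 20.1 | 3 10 18.7 | 9 12 20.6 | 15 9 18.5 | 27 10 20.9 | 33 12 21.1 | 39 18 23.4 | 45 11 22.3 | 93 10 20.8 | 99 18 22.2 | 105 24 22.2 | 111 21 21.0 | 117 20 20.6 | 123 17 19.9 | 129 19 19.4 | 135 19 19.9 | 141 21 19.7 | 147 24 20.3 | 153 28 21.3 | 159 32 22.1 | 165 64 23.1 | 171 56 21.9 | 177 49 21.2 |
```

Nut flats point at −168° and −108°, so the corners are at 162° mod 60. Handle directions from about 73° to 172° are free, so the first seat is at 162°. Next I'll measure how the spanner sits in the grip.

```bash
cat > held.py <<'E'
from h import *
def held(c):
    "spanner handle in tool frame from a wrist picture"
    z=c['depth']; v,u=np.mgrid[:480,:640]; T=np.array(c['mount'])
    Q=np.stack([(u-c['cx'])/c['f']*z,(v-c['cy'])/c['f']*z,z],-1)@T[:3,:3].T+T[:3,3]; Q[z<=0]=np.nan
    m=(Q[...,2]>45)&(Q[...,2]<72)&(np.abs(Q[...,1])<22)&(Q[...,0]>14)&(Q[...,0]<90); q=Q[m]
    for x in range(16,90,6):
        k=q[np.abs(q[:,0]-x)<1.5]
        if len(k)>10: print(x,len(k),'y',np.percentile(k[:,1],[2,98]).round(1),'mid',round(np.percentile(k[:,1],[2,98]).mean(),2),'z',np.median(k[:,2]).round(2))
    print('end',q[:,0].max())
E
python3 - <<'E'
from held import *
c=dict(np.load('w5.npz')); held(c)
S=np.array([651.3,192.8]); f=np.radians(162); X=np.array([np.cos(f),np.sin(f)]); to([*(S+89.7*X),190],162)
E
```

```text
16 450 y [-10.6   8.1] mid -1.22 z 58.77
22 471 y [-10.9   8. ] mid -1.45 z 58.83
28 511 y [-10.7   8.2] mid -1.25 z 58.87
34 520 y [-10.9   8.1] mid -1.38 z 58.97
40 534 y [-11.   8.] mid -1.54 z 58.91
46 846 y [-16.9  13.7] mid -1.56 z 58.98
52 994 y [-17.7  14.3] mid -1.71 z 58.73
58 1043 y [-17.8  14.4] mid -1.69 z 58.75
64 1076 y [-17.9  14.2] mid -1.83 z 58.68
70 1112 y [-17.9  14.3] mid -1.81 z 58.64
76 330 y [-14.7  11.5] mid -1.56 z 61.88
end 75.51232751115764
t 10.15 off [4.25, 14.23, 5.93] rot [-0.01, -0.04, 37.86]
```

Emit:
step_arm([
  {"offset": [1,3,0],"rot": [0,0,8],"gripper": 1},
  {"offset": [2,6,0],"rot": [0,0,16],"gripper": 1},
  {"offset": [3,9,2],"rot": [0,0,24],"gripper": 1},
  {"offset": [4,12,4],"rot": [0,0,32],"gripper": 1},
  {"offset": [4.25,14.3,6],"rot": [0,0,38.3],"gripper": 1},
  {"offset": [4.25,14.3,7],"rot": [0,0,38.3],"gripper": 1},
  {"offset": [4.25,14.3,7],"rot": [0,0,38.3],"gripper": 1},
  {"offset": [4.25,14.3,7],"rot": [0,0,38.3],"gripper": 1},
  {"offset": [4.25,14.3,7],"rot": [0,0,38.3],"gripper": 1},
])

```text
time_s: 11.05
eef_pos: [566.8, 221.1, 180.5]
ee_rot: [0.001, 0.16, 0.987, 0.0]
force: [-0.3, 1.0, -3.9]
grip_width: 0.205
grip_force: 99.0
```

```bash
cat > seat.py <<'E'
from held import *
import sys
h=float(sys.argv[1]); z=float(sys.argv[2]); S=np.array([float(sys.argv[3]),float(sys.argv[4])]) if len(sys.argv)>3 else np.array([651.1,193.6])
p,M,s=pose(); print(p.round(1),'phi',np.degrees(np.arctan2(M[1,0],M[0,0])).round(2),'F',s['force'].round(1),'T',s['wrist_torque'].round(2))
print('ring at',(p[:2]-M[:2,0]*89.7).round(1),'under',round(p[2]-74.8,1))
f=np.radians(h); X=np.array([np.cos(f),np.sin(f)]); to([*(S+89.7*X),z+74.8],h)
E
python3 seat.py 161.6 53; python3 -c "
from held import *
held(cap('wrist'))"|sed -n '2p;9p;$p'
```

```text
[566.8 221.1 180.5] phi 161.58 F [-0.3  1.  -3.9] T [ 0.03  0.07 -0.01]
ring at [651.9 192.8] under 105.7
t 11.05 off [0.11, 0.05, 5.27] rot [0.05, 0.1, -0.02]
22 479 y [-10.9   7.9] mid -1.49 z 58.74
64 1083 y [-17.8  14.1] mid -1.86 z 58.7
end 74.71329225641848
```

Emit:
step_arm([
  {"offset": [0.11,0.05,1.5],"rot": [0,0,0],"gripper": 1},
  {"offset": [0.11,0.05,2.6],"rot": [0,0,0],"gripper": 1},
  {"offset": [0.11,0.05,3.0],"rot": [0,0,0],"gripper": 1},
  {"offset": [0.11,0.05,3.3],"rot": [0,0,0],"gripper": 1},
  {"offset": [0.11,0.05,3.5],"rot": [0,0,0],"gripper": 1},
  {"offset": [0.11,0.05,3.7],"rot": [0,0,0],"gripper": 1},
])

```text
time_s: 11.7
eef_pos: [565.5, 222.8, 142.8]
ee_rot: [0.001, 0.16, 0.987, 0.0]
force: [0.7, -0.9, -4.3]
grip_width: 0.204
grip_force: 99.1
```

```bash
python3 seat.py 161.6 53
```

```text
[565.5 222.8 142.8] phi 161.63 F [ 0.7 -0.9 -4.3] T [-0.06 -0.1  -0.09]
ring at [650.6 194.5] under 68.0
t 11.7 off [-0.08, -0.07, 1.5] rot [0.02, 0.07, 0.03]
```

Emit:
step_arm([
  {"offset": [-0.04,-0.04,0.5],"rot": [0,0,0],"gripper": 1},
  {"offset": [-0.04,-0.04,0.9],"rot": [0,0,0],"gripper": 1},
  {"offset": [-0.04,-0.04,1.2],"rot": [0,0,0],"gripper": 1},
  {"offset": [-0.04,-0.04,1.4],"rot": [0,0,0],"gripper": 1},
  {"offset": [-0.04,-0.04,1.4],"rot": [0,0,0],"gripper": 1},
])

```text
time_s: 12.2
eef_pos: [565.3, 222.4, 128.5]
ee_rot: [0.0, 0.16, 0.987, -0.0]
force: [-0.1, -0.3, -1.9]
grip_width: 0.202
grip_force: 99.5
```

```bash
python3 seat.py 161.6 53
```

```text
[565.3 222.4 128.5] phi 161.63 F [-0.1 -0.3 -1.9] T [-0.1   0.08 -0.01]
ring at [650.5 194.1] under 53.7
t 12.2 off [-0.08, -0.02, 0.07] rot [-0.0, 0.0, 0.03]
```

Seated: underside at 53.7 mm with almost no side force. Next is stroke 1, clockwise about the stud.

Emit:
step_arm([
  {"offset": [-0.07,1.09,0],"rot": [0,0,7],"gripper": 1},
  {"offset": [-0.27,2.17,0],"rot": [0,0,14],"gripper": 1},
  {"offset": [-0.6,3.21,0],"rot": [0,0,21],"gripper": 1},
  {"offset": [-1.05,4.21,0],"rot": [0,0,28],"gripper": 1},
  {"offset": [-1.62,5.15,0.03],"rot": [0,0,35],"gripper": 1},
  {"offset": [-2.3,6.0,0.03],"rot": [0,0,42],"gripper": 1},
  {"offset": [-3.08,6.77,0.05],"rot": [0,0,49],"gripper": 1},
  {"offset": [-3.95,7.44,0.05],"rot": [0,0,56],"gripper": 1},
  {"offset": [-4.9,7.99,0.08],"rot": [0,0,63],"gripper": 1},
  {"offset": [-5.9,8.43,0.08],"rot": [0,0,70],"gripper": 1},
  {"offset": [-6.95,8.74,0.1],"rot": [0,0,77],"gripper": 1},
  {"offset": [-8.03,8.92,0.1],"rot": [0,0,84],"gripper": 1},
], squeeze=115)

```text
time_s: 13.4
eef_pos: [670.0, 282.3, 127.6]
ee_rot: [-0.0, 0.78, 0.625, 0.0]
force: [-0.6, 1.8, -3.6]
grip_width: 0.193
grip_force: 117.8
```

Emit:
step_arm([
  {"offset": [0,0,0],"rot": [0,0,0],"gripper": 1},
  {"offset": [0,0,0],"rot": [0,0,0],"gripper": 1},
])

```text
time_s: 13.6
eef_pos: [669.8, 282.3, 127.5]
ee_rot: [-0.0, 0.779, 0.628, 0.001]
force: [2.8, 4.0, -3.9]
grip_width: 0.196
grip_force: 117.7
```

```bash
python3 seat.py 77.6 53 650.7 194; python3 -c "
from held import *
held(cap('wrist'))"|sed -n '2p;9p;$p'
```

```text
[669.8 282.3 127.5] phi 77.74 F [ 2.8  4.  -3.9] T [ 0.77 -0.45  0.19]
ring at [650.7 194.6] under 52.7
t 13.6 off [-0.06, 0.03, -0.03] rot [0.06, -0.08, 0.14]
22 477 y [-9.5  9.2] mid -0.13 z 59.07
64 1076 y [-16.5  15.5] mid -0.49 z 59.11
end 73.86595114464713
```

Stroke 1 is done: the handle went from 162° to 78° and the ring is still centred. I'll back off 3° to centre the play, lift, swing back 60° and reseat.

Emit:
step_arm([
  {"offset": [-0.01,-0.47,0],"rot": [0,0,-3],"gripper": 1},
  {"offset": [-0.01,-0.47,-1.5],"rot": [0,0,-3],"gripper": 1},
  {"offset": [-0.01,-0.47,-3],"rot": [0,0,-3],"gripper": 1},
  {"offset": [-0.01,-0.47,-4.2],"rot": [0,0,-3],"gripper": 1},
  {"offset": [-0.16,-1.71,-4.2],"rot": [0,0,-11],"gripper": 1},
  {"offset": [-0.49,-2.92,-4.2],"rot": [0,0,-19],"gripper": 1},
  {"offset": [-0.98,-4.07,-4.2],"rot": [0,0,-27],"gripper": 1},
  {"offset": [-1.62,-5.15,-4.2],"rot": [0,0,-35],"gripper": 1},
  {"offset": [-2.41,-6.12,-4.2],"rot": [0,0,-43],"gripper": 1},
  {"offset": [-3.33,-6.97,-4.2],"rot": [0,0,-51],"gripper": 1},
  {"offset": [-4.35,-7.69,-4.2],"rot": [0,0,-59],"gripper": 1},
  {"offset": [-4.9,-7.99,-4.2],"rot": [0,0,-63],"gripper": 1},
])

```text
time_s: 14.85
eef_pos: [580.4, 250.2, 170.1]
ee_rot: [-0.0, 0.335, 0.942, -0.0]
force: [0.7, 0.7, -3.9]
grip_width: 0.194
grip_force: 117.5
```

Emit:
step_arm([
  {"offset": [0,0,0],"rot": [0,0,0],"gripper": 1},
  {"offset": [0,0,0],"rot": [0,0,0],"gripper": 1},
])

```text
time_s: 15.05
eef_pos: [581.4, 250.9, 170.0]
ee_rot: [0.0, 0.338, 0.941, 0.0]
force: [1.0, -0.3, -3.1]
grip_width: 0.194
grip_force: 117.6
```

```bash
python3 seat.py 140.7 53 650.7 194; python3 - <<'E'
from held import *
c=cap('wrist'); np.savez('w6',**c); held(c)
P=cloud(c); S=np.array([651.1,193.2]); d=P[...,:2]-S; r=np.hypot(d[...,0],d[...,1]); th=np.degrees(np.arctan2(d[...,1],d[...,0])); Z=P[...,2]
m=(r<27)&(r>17)&(Z>54)&(Z<68.5)
print([(a+3,int((m&(th>=a)&(th<a+6)).sum()),float(np.median(r[m&(th>=a)&(th<a+6)]).round(1))) for a in range(-180,180,6) if (m&(th>=a)&(th<a+6)).sum()>8])
E
```

```text
[581.4 250.9 170. ] phi 140.49 F [ 1.  -0.3 -3.1] T [0.03 0.02 0.04]
ring at [650.6 193.8] under 95.2
t 15.05 off [0.0, -0.01, 4.22] rot [0.02, 0.02, -0.21]
16 456 y [-10.5   8.2] mid -1.13 z 58.97
22 467 y [-10.7   8.1] mid -1.3 z 58.95
28 509 y [-10.9   8. ] mid -1.43 z 59.02
34 515 y [-10.7   8.2] mid -1.27 z 59.0
40 541 y [-11.    8.1] mid -1.43 z 59.0
46 906 y [-17.2  14.2] mid -1.5 z 58.93
52 1013 y [-17.6  14.5] mid -1.55 z 58.82
58 1050 y [-17.6  14.3] mid -1.66 z 58.83
64 1095 y [-17.7  14.3] mid -1.72 z 58.79
70 1101 y [-17.7  14.4] mid -1.64 z 58.9
end 74.35451822986204
[(-177, 19, 20.2), (-171, 53, 20.4), (-165, 64, 21.0), (-159, 37, 21.7), (93, 48, 21.8), (99, 42, 21.1)]
```

```bash
python3 - <<'E'
from h import *
c=dict(np.load('w6.npz')); P=cloud(c); S=np.array([650.5,193]); d=P[...,:2]-S; r=np.hypot(d[...,0],d[...,1]); th=np.degrees(np.arctan2(d[...,1],d[...,0])); Z=P[...,2]
for lo,hi in((-180,-150),(165,180),(85,105),(-180,-165),(-170,-150)):
    for z0,z1 in ((54,67),(57,67)):
        m=(r<26)&(r>17)&(Z>z0)&(Z<z1)&(th>lo)&(th<hi)
        if m.sum()>15:
            v=cv2.fitLine(P[m][:,:2].astype(np.float32),cv2.DIST_HUBER,0,.01,.01).ravel(); print(lo,hi,z0,m.sum(),'edge dir',np.degrees(np.arctan2(v[1],v[0])).round(1),'pt',v[2:].round(1))
im=c['color'][::-1,::-1]; u=proj(c,[650.5,193,70]).ravel(); print(639-u[0],479-u[1]); save('w6',im)
E
```

```text
-180 -150 54 150 edge dir 86.9 pt [630.8 187.9]
-180 -150 57 137 edge dir 85.2 pt [630.9 189.5]
85 105 54 72 edge dir 23.0 pt [649.2 214.6]
85 105 57 72 edge dir 23.0 pt [649.2 214.6]
-180 -165 54 93 edge dir 88.2 pt [630.9 189.9]
-180 -165 57 87 edge dir 88.6 pt [630.9 189.9]
-170 -150 54 99 edge dir 83.8 pt [630.7 187.4]
-170 -150 57 92 edge dir 81.2 pt [630.7 187.2]
320.03587366653505 25.887580015893718
```

View pics/w6.png

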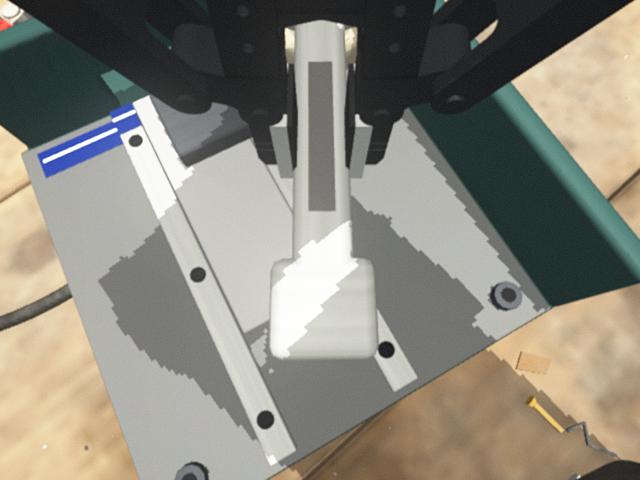

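The view shows the held spanner over the fixture, with the nut just visible at (320,40). Its flats give corners near 143°, so I'll turn about 1.5° further back and lower in steps.

Emit:
step_arm([
  {"offset": [0,-0.23,1],"rot": [0,0,-1.5],"gripper": 1},
  {"offset": [0,-0.23,1.9],"rot": [0,0,-1.5],"gripper": 1},
  {"offset": [0,-0.23,2.2],"rot": [0,0,-1.5],"gripper": 1},
  {"offset": [0,-0.23,2.5],"rot": [0,0,-1.5],"gripper": 1},
  {"offset": [0,-0.23,2.7],"rot": [0,0,-1.5],"gripper": 1},
  {"offset": [0,-0.23,2.8],"rot": [0,0,-1.5],"gripper": 1},
])

```text
time_s: 15.7
eef_pos: [579.7, 249.2, 141.3]
ee_rot: [0.0, 0.325, 0.946, 0.0]
force: [-0.3, 0.7, -4.2]
grip_width: 0.194
grip_force: 117.5
```

```bash
python3 seat.py 142 52 650.7 194
```

```text
[579.7 249.2 141.3] phi 142.12 F [-0.3  0.7 -4.2] T [ 0.08  0.09 -0.06]
ring at [650.5 194.1] under 66.5
t 15.7 off [-0.02, 0.02, 1.45] rot [0.0, 0.0, 0.12]
```

Emit:
step_arm([
  {"offset": [0,0,0.6],"rot": [0,0,0],"gripper": 1},
  {"offset": [0,0,1.1],"rot": [0,0,0],"gripper": 1},
  {"offset": [0,0,1.4],"rot": [0,0,0],"gripper": 1},
  {"offset": [0,0,1.4],"rot": [0,0,0],"gripper": 1},
  {"offset": [-0.05,0.94,1.4],"rot": [0,0,6],"gripper": 1},
  {"offset": [-0.2,1.87,1.4],"rot": [0,0,12],"gripper": 1},
  {"offset": [-0.35,2.47,1.4],"rot": [0,0,16],"gripper": 1},
  {"offset": [-0.54,3.07,1.4],"rot": [0,0,20],"gripper": 1},
  {"offset": [-0.54,3.07,1.4],"rot": [0,0,20],"gripper": 1},
])

```text
time_s: 16.6
eef_pos: [603.1, 270.0, 127.3]
ee_rot: [0.0, 0.484, 0.875, -0.0]
force: [0.5, -2.3, -3.4]
grip_width: 0.192
grip_force: 117.7
```

```bash
python3 seat.py 122 52 650.7 194
```

```text
[603.1 270.  127.3] phi 122.1 F [ 0.5 -2.3 -3.4] T [-0.34 -0.03 -0.01]
ring at [650.8 194. ] under 52.5
t 16.6 off [0.0, 0.01, 0.05] rot [-0.0, 0.03, 0.1]
```

Emit:
step_arm([
  {"offset": [-0.03,0.78,0],"rot": [0,0,5],"gripper": 1},
  {"offset": [-0.14,1.56,0],"rot": [0,0,10],"gripper": 1},
  {"offset": [-0.27,2.17,0],"rot": [0,0,14],"gripper": 1},
  {"offset": [-0.44,2.77,0],"rot": [0,0,18],"gripper": 1},
  {"offset": [-0.65,3.36,0],"rot": [0,0,22],"gripper": 1},
  {"offset": [-0.65,3.36,0],"rot": [0,0,22],"gripper": 1},
])

```text
time_s: 17.2
eef_pos: [634.8, 282.6, 127.1]
ee_rot: [-0.0, 0.642, 0.767, 0.0]
force: [1.0, 0.6, -4.3]
grip_width: 0.199
grip_force: 117.7
```

```bash
python3 seat.py 100 52 650.7 194
```

```text
[634.8 282.6 127.1] phi 100.19 F [ 1.   0.6 -4.3] T [ 0.17 -0.05  0.1 ]
ring at [650.6 194.3] under 52.3
t 17.2 off [-0.03, 0.03, 0.03] rot [-0.0, -0.02, 0.19]
```

Emit:
step_arm([
  {"offset": [-0.03,0.78,0],"rot": [0,0,5],"gripper": 1},
  {"offset": [-0.1,1.25,0],"rot": [0,0,8],"gripper": 1},
  {"offset": [-0.17,1.71,0],"rot": [0,0,11],"gripper": 1},
  {"offset": [-0.27,2.17,0],"rot": [0,0,14],"gripper": 1},
  {"offset": [-0.27,2.17,0],"rot": [0,0,14],"gripper": 1},
])

```text
time_s: 17.7
eef_pos: [656.4, 284.0, 127.2]
ee_rot: [-0.0, 0.73, 0.684, 0.0]
force: [0.7, 3.2, -4.6]
grip_width: 0.194
grip_force: 117.5
```

```bash
python3 seat.py 86 52 650.7 194
```

```text
[656.4 284.  127.2] phi 86.27 F [ 0.7  3.2 -4.6] T [ 0.61 -0.2   0.12]
ring at [650.6 194.5] under 52.4
t 17.7 off [-0.05, 0.06, 0.04] rot [0.01, -0.06, 0.27]
```

Emit:
step_arm([
  {"offset": [-0.02,0.63,0],"rot": [0,0,4],"gripper": 1},
  {"offset": [-0.08,1.1,0],"rot": [0,0,7],"gripper": 1},
  {"offset": [-0.14,1.56,0],"rot": [0,0,10],"gripper": 1},
  {"offset": [-0.22,2.0,0],"rot": [0,0,12.5],"gripper": 1},
  {"offset": [-0.22,2.0,0],"rot": [0,0,12.5],"gripper": 1},
])

```text
time_s: 18.2
eef_pos: [673.7, 281.6, 126.3]
ee_rot: [-0.002, 0.799, 0.602, -0.003]
force: [-11.7, 4.0, -3.4]
grip_width: 0.197
grip_force: 119.4
```

```bash
python3 seat.py 73.7 52 650.7 194; python3 -c "
from held import *
held(cap('wrist'))"|sed -n '2p;9p;$p'
```

```text
[673.7 281.6 126.3] phi 74.02 F [-11.7   4.   -3.4] T [0.82 1.89 1.57]
ring at [649.  195.4] under 51.5
t 18.2 off [-0.09, 0.25, -0.05] rot [-0.43, 0.11, 0.32]
22 483 y [-10.3   8.7] mid -0.8 z 59.06
64 1085 y [-18.7  13.4] mid -2.65 z 59.21
end 74.17004212885855
```

Resistance is up: −11.7 N, with the handle lagging the tool by 2.5°. About 142° has been turned in total, which fits the hard stop. I'll push a little more and hold.

Emit:
step_arm([
  {"offset": [0,0.3,0],"rot": [0,0,2],"gripper": 1},
  {"offset": [0,0.6,0],"rot": [0,0,4],"gripper": 1},
  {"offset": [0,0.6,0],"rot": [0,0,4],"gripper": 1},
  {"offset": [0,0.6,0],"rot": [0,0,4],"gripper": 1},
])

```text
time_s: 18.65
eef_pos: [679.1, 280.2, 126.1]
ee_rot: [-0.002, 0.818, 0.575, -0.003]
force: [-12.1, 5.3, -4.5]
grip_width: 0.197
grip_force: 120.6
```

```bash
python3 seat.py 73.7 52 650.7 194; python3 - <<'E' 
from held import *
c=cap('wrist'); np.savez('w7',**c); held(c); P=cloud(c); F=infx(P)
E
```

```text
[679.1 280.2 126.1] phi 70.14 F [-12.1   5.3  -4.5] T [0.86 2.06 1.85]
ring at [648.6 195.8] under 51.3
t 18.65 off [-0.12, -0.3, -0.06] rot [-0.45, 0.15, -3.57]
16 461 y [-10.2   8.9] mid -0.65 z 59.04
22 480 y [-10.3   8.4] mid -0.97 z 59.19
28 502 y [-10.5   8.3] mid -1.11 z 59.23
34 504 y [-11.1   7.9] mid -1.6 z 59.27
40 547 y [-11.3   7.8] mid -1.77 z 59.38
46 927 y [-18.   13.4] mid -2.32 z 59.34
52 982 y [-18.3  13.6] mid -2.34 z 59.26
58 1027 y [-18.6  13.4] mid -2.63 z 59.31
64 1087 y [-18.8  13.1] mid -2.86 z 59.4
70 1129 y [-18.8  12.7] mid -3.05 z 59.57
end 74.21737164315658
```

```bash
python3 seat.py 75 52.5 650.7 194; python3 - <<'E'
from held import *
c=dict(np.load('w7.npz')); z=c['depth']; v,u=np.mgrid[:480,:640]; T=np.array(c['mount'])
Q=np.stack([(u-c['cx'])/c['f']*z,(v-c['cy'])/c['f']*z,z],-1)@T[:3,:3].T+T[:3,3]; Q=Q[(z>0)&(np.abs(Q[...,0])<25)&(np.abs(Q[...,1])<70)&(Q[...,2]<75)]
for a in range(0,75,8):
    k=Q[(Q[:,2]>=a)&(Q[:,2]<a+8)]
    if len(k): print(a,len(k),k[:,1].min().round(0),k[:,1].max().round(0))
E
```

```text
[679.1 280.1 126.1] phi 70.13 F [-11.8   5.7  -3.1] T [0.84 2.07 1.84]
ring at [648.6 195.8] under 51.3
t 18.7 off [-0.13, -0.5, -0.11] rot [-0.45, 0.14, -4.87]
0 7967 -54.0 54.0
8 8902 -49.0 50.0
16 8292 -44.0 46.0
24 2911 -39.0 40.0
32 1664 -25.0 25.0
40 4221 -22.0 51.0
48 1546 -22.0 40.0
56 7649 -22.0 42.0
64 671 -20.0 43.0
72 155 35.0 43.0
```

No finger is near the cheek (±25 mm against a 37 mm gap). The nut was still turning under load, and the handle is near its limit, so I'll back off, lift and reseat for one more stroke.

Emit:
step_arm([
  {"offset": [-0.13,-0.5,0],"rot": [0,0,-5],"gripper": 1},
  {"offset": [-0.13,-0.5,-0.2],"rot": [0,0,-5],"gripper": 1},
  {"offset": [-0.13,-0.5,-2],"rot": [0,0,-5],"gripper": 1},
  {"offset": [-0.13,-0.5,-4.4],"rot": [0,0,-5],"gripper": 1},
  {"offset": [-0.33,-1.75,-4.4],"rot": [0,0,-13],"gripper": 1},
  {"offset": [-0.69,-2.95,-4.4],"rot": [0,0,-21],"gripper": 1},
  {"offset": [-1.22,-4.08,-4.4],"rot": [0,0,-29],"gripper": 1},
  {"offset": [-1.9,-5.13,-4.4],"rot": [0,0,-37],"gripper": 1},
  {"offset": [-2.72,-6.08,-4.4],"rot": [0,0,-45],"gripper": 1},
  {"offset": [-3.67,-6.9,-4.4],"rot": [0,0,-53],"gripper": 1},
  {"offset": [-4.72,-7.58,-4.4],"rot": [0,0,-61],"gripper": 1},
  {"offset": [-5.33,-7.89,-4.4],"rot": [0,0,-65.4],"gripper": 1},
])

```text
time_s: 19.9
eef_pos: [589.3, 254.6, 172.7]
ee_rot: [0.002, 0.379, 0.926, -0.0]
force: [2.4, -3.3, 0.1]
grip_width: 0.188
grip_force: 116.6
```

Emit:
step_arm([
  {"offset": [0,0,0],"rot": [0,0,0],"gripper": 1},
  {"offset": [0,0,0],"rot": [0,0,0],"gripper": 1},
])

```text
time_s: 20.1
eef_pos: [590.2, 255.4, 172.4]
ee_rot: [0.001, 0.383, 0.924, 0.0]
force: [2.2, -4.6, -0.1]
grip_width: 0.192
grip_force: 116.6
```

```bash
python3 seat.py 135.5 52 650.7 194; python3 - <<'E'
from held import *
c=cap('wrist'); np.savez('w8',**c); held(c)
P=cloud(c); S=np.array([650.5,193]); d=P[...,:2]-S; r=np.hypot(d[...,0],d[...,1]); th=np.degrees(np.arctan2(d[...,1],d[...,0])); Z=P[...,2]
m=(r<26)&(r>17)&(Z>54)&(Z<67.5)
print([(a+2,int((m&(th>=a)&(th<a+4)).sum()),float(np.median(r[m&(th>=a)&(th<a+4)]).round(1))) for a in range(-180,180,4) if (m&(th>=a)&(th<a+4)).sum()>8])
E
```

```text
[590.2 255.4 172.4] phi 134.98 F [ 2.2 -4.6 -0.1] T [-1.1  -0.76 -0.09]
ring at [653.6 191.9] under 97.6
t 20.1 off [0.36, -0.15, 4.55] rot [0.08, 0.13, -0.52]
16 409 y [-10.7   8.2] mid -1.22 z 58.28
22 433 y [-10.8   8. ] mid -1.37 z 56.92
28 482 y [-10.8   8.2] mid -1.31 z 55.7
34 508 y [-11.   8.] mid -1.49 z 54.19
40 557 y [-11.    8.1] mid -1.47 z 52.83
46 988 y [-17.4  14.2] mid -1.61 z 51.34
52 1072 y [-17.6  14.3] mid -1.67 z 49.96
58 1161 y [-17.7  14.3] mid -1.69 z 48.46
64 1267 y [-17.9  14.1] mid -1.87 z 47.05
70 1321 y [-17.4  13.7] mid -1.85 z 46.53
76 36 y [ 1.2 11. ] mid 6.12 z 56.62
end 74.72113230000316
[(170, 21, 19.8), (174, 23, 19.5)]
```

The spanner has pitched about 13° in the grip, because the ring hung on the nut as I lifted. I'll raise it clear and check both the spanner and the nut.

Emit:
step_arm([
  {"offset": [0,0,-2],"rot": [0,0,0],"gripper": 1},
  {"offset": [0,0,-5],"rot": [0,0,0],"gripper": 1},
  {"offset": [2,0,-8],"rot": [0,0,0],"gripper": 1},
  {"offset": [0,9,-10],"rot": [0,0,0],"gripper": 1},
  {"offset": [0,11,-10],"rot": [0,0,0],"gripper": 1},
  {"offset": [0,11,-10],"rot": [0,0,0],"gripper": 1},
  {"offset": [0,11,-10],"rot": [0,0,0],"gripper": 1},
])

```text
time_s: 20.85
eef_pos: [667.9, 335.7, 268.7]
ee_rot: [-0.002, 0.382, 0.924, -0.0]
force: [-0.3, 0.5, -5.1]
grip_width: 0.193
grip_force: 116.2
```

```bash
cat > nut.py <<'E'
from held import *
c=cap('wrist'); np.savez('wn',**c); held(c); p,M,s=pose(); print(p.round(1),np.degrees(np.arctan2(M[1,0],M[0,0])).round(1),s['force'].round(1))
P=cloud(c); Z=P[...,2]
m=(np.hypot(P[...,0]-651,P[...,1]-193.5)<18)&(Z>75)&(Z<84)&(c['depth']>150)
if m.sum()>50:
    S=np.array(cv2.minEnclosingCircle(P[m][:,:2].astype(np.float32))[0]); print('stud',S,m.sum(),Z[m].mean())
else: S=np.array([651,193.3]); print('stud hidden',m.sum())
d=P[...,:2]-S; r=np.hypot(d[...,0],d[...,1]); th=np.degrees(np.arctan2(d[...,1],d[...,0]))
m=(r<27)&(r>17)&(Z>54)&(Z<67)&(c['depth']>150)
print([(a+3,int((m&(th>=a)&(th<a+6)).sum()),float(np.median(r[m&(th>=a)&(th<a+6)]).round(1))) for a in range(-180,180,6) if (m&(th>=a)&(th<a+6)).sum()>8])
E
python3 nut.py
```

```text
16 405 y [-10.6   8.2] mid -1.21 z 57.69
22 431 y [-10.8   8.3] mid -1.21 z 56.06
28 471 y [-10.8   8.1] mid -1.36 z 54.54
34 501 y [-10.9   7.9] mid -1.48 z 52.91
40 544 y [-11.   8.] mid -1.53 z 51.34
46 1004 y [-17.5  14.1] mid -1.73 z 49.49
52 1094 y [-17.7  14.1] mid -1.79 z 47.86
58 1156 y [-17.8  14.1] mid -1.83 z 46.26
64 365 y [-18.6  14.7] mid -1.96 z 45.43
70 312 y [-18.   14.2] mid -1.91 z 45.56
end 74.27405837889683
[667.1 334.9 268.8] 135.1 [-0.1 -0.5 -4.7]
stud [651.63452148 193.30000305] 1126 79.91430900049788
[(33, 21, 23.1), (39, 24, 22.2), (45, 23, 21.3), (51, 23, 20.7), (57, 20, 20.3), (63, 20, 20.4), (69, 23, 20.5), (75, 22, 21.0), (81, 24, 21.6), (87, 26, 22.5), (93, 32, 23.1), (99, 31, 22.1), (105, 31, 21.2), (111, 30, 20.7), (117, 25, 20.5), (123, 31, 20.3), (129, 27, 20.6), (135, 29, 20.9), (141, 36, 21.7), (147, 31, 22.6), (153, 15, 23.0)]
```

The nut's corners are now at 31.5° mod 60, where I expected 15.6°. The jammed ring dragged the nut back about 16° and pitched the spanner. I'll lay the spanner on clear bench to level it, regrip nearer its balance point (65 mm), and redo the last stroke.

Emit:
step_arm([
  {"offset": [-2.3,-4.3,0],"rot": [0,0,-5],"gripper": 1},
  {"offset": [-4.6,-8.7,0],"rot": [0,0,-10],"gripper": 1},
  {"offset": [-6.9,-13.1,0],"rot": [0,0,-15],"gripper": 1},
  {"offset": [-9.2,-17.5,0],"rot": [0,0,-20],"gripper": 1},
  {"offset": [-11.5,-21.8,0],"rot": [0,0,-25],"gripper": 1},
  {"offset": [-13.8,-26.2,0],"rot": [0,0,-30],"gripper": 1},
  {"offset": [-16.1,-30.6,0],"rot": [0,0,-35],"gripper": 1},
  {"offset": [-18.4,-35,0],"rot": [0,0,-40],"gripper": 1},
  {"offset": [-20.7,-39.4,0],"rot": [0,0,-45],"gripper": 1},
  {"offset": [-23,-43.7,0],"rot": [0,0,-50],"gripper": 1},
  {"offset": [-25.3,-48,3],"rot": [0,0,-52],"gripper": 1},
  {"offset": [-27.6,-52.4,6],"rot": [0,0,-52],"gripper": 1},
])

```text
time_s: 22.1
eef_pos: [494.4, -220.5, 219.1]
ee_rot: [0.0, -0.061, 0.998, 0.0]
force: [1.0, -0.6, -4.6]
grip_width: 0.189
grip_force: 116.2
```

Emit:
step_arm([
  {"offset": [0,0,3],"rot": [0,0,0],"gripper": 1},
  {"offset": [0,0,6],"rot": [0,0,0],"gripper": 1},
  {"offset": [0,0,8],"rot": [0,0,0],"gripper": 1},
  {"offset": [0,0,9],"rot": [0,0,0],"gripper": 1},
])

```text
time_s: 22.5
eef_pos: [494.6, -218.6, 127.6]
ee_rot: [-0.001, -0.061, 0.998, 0.001]
force: [-0.1, -0.1, -3.7]
grip_width: 0.197
grip_force: 116.0
```

```bash
python3 -c "
from held import *
p,M,s=pose(); print(p,np.degrees(np.arctan2(M[1,0],M[0,0])),s['force']); held(cap('wrist')); to([p[0],p[1],74.5],187)"
```

```text
[ 494.62679624 -218.58618536  127.55461966] -173.01238142458718 [-0.07681745 -0.08532205 -3.685717  ]
16 392 y [-10.9   8. ] mid -1.46 z 57.95
22 421 y [-11.    8.1] mid -1.46 z 56.22
28 477 y [-11.2   7.9] mid -1.66 z 54.79
34 506 y [-11.2   7.6] mid -1.81 z 53.1
40 542 y [-11.2   7.7] mid -1.75 z 51.48
46 970 y [-17.6  13.7] mid -1.95 z 49.74
52 1078 y [-17.9  13.9] mid -1.99 z 48.09
58 1152 y [-18.   13.9] mid -2.03 z 46.43
64 519 y [-18.7  14.4] mid -2.17 z 45.44
70 113 y [-19.   14.6] mid -2.24 z 45.45
76 312 y [-15.   11.2] mid -1.91 z 52.55
end 75.27400056621548
t 22.55 off [-0.01, -0.02, 5.26] rot [0.18, -0.17, 0.0]
```

Emit:
step_arm([
  {"offset": [0,0,1],"rot": [0,0,0],"gripper": 1.2},
  {"offset": [0,0,2],"rot": [0,0,0],"gripper": 1.2},
  {"offset": [0,0,3],"rot": [0,0,0],"gripper": 1.2},
  {"offset": [0,0,4],"rot": [0,0,0],"gripper": 1.2},
  {"offset": [0,0,4.8],"rot": [0,0,0],"gripper": 1.2},
  {"offset": [0,0,5.2],"rot": [0,0,0],"gripper": 1.2},
  {"offset": [0,0,5.2],"rot": [0,0,0],"gripper": 3.5},
  {"offset": [0,0,5.2],"rot": [0,0,0],"gripper": 4},
  {"offset": [0,0,5.2],"rot": [0,0,0],"gripper": 4},
  {"offset": [0,0,2],"rot": [0,0,0],"gripper": 4},
  {"offset": [1,0,-3],"rot": [0,0,0],"gripper": 4},
  {"offset": [1,0,-8],"rot": [0,0,0],"gripper": 4},
], squeeze=25)

```text
time_s: 23.75
eef_pos: [485.2, -220.6, 209.3]
ee_rot: [-0.001, -0.061, 0.998, 0.001]
force: [0.8, 0.1, -0.1]
grip_width: 0.464
grip_force: 0.0
```

Emit:
step_arm([
  {"offset": [0,0,0],"rot": [0,0,0],"gripper": 4},
  {"offset": [0,0,0],"rot": [0,0,0],"gripper": 4},
])

```text
time_s: 23.95
eef_pos: [486.3, -220.9, 209.0]
ee_rot: [0.001, -0.061, 0.998, -0.001]
force: [0.0, 0.3, -0.5]
grip_width: 0.469
grip_force: 0.0
```

```bash
cat > find.py <<'E'
from h import *
c=cap('wrist'); P=cloud(c); Z=P[...,2]; p,M,s=pose(); print(p.round(1),np.degrees(np.arctan2(M[1,0],M[0,0])).round(2))
m=(Z>11)&(Z<21)&(c['depth']>150)&(np.abs(P[...,1]+218)<70)&(P[...,0]>390)&(P[...,0]<660)
k,l,st,ce=cv2.connectedComponentsWithStats(m.astype(np.uint8)); i=1+np.argmax(st[1:,4]); Q=P[l==i]
print(len(Q),Q.min(0).round(1),Q.max(0).round(1))
x0=Q[:,0].min(); L=[]
for x in np.arange(x0+42,x0+100,6):
    q=Q[np.abs(Q[:,0]-x)<2]
    if len(q)>5: a,b=np.percentile(q[:,1],[1,99]); L.append((x,(a+b)/2)); print(x.round(0),(b-a).round(1),q[:,2].mean().round(1),end='; ')
a,b=np.polyfit(*np.array(L).T,1); print('\nangle',180+np.degrees(np.arctan(a)),'y at',L[0][0],a*L[0][0]+b)
xr=Q[:,0].max()-32.5; print('ring',xr,a*xr+b,'span',Q[:,0].max()-x0)
E
python3 find.py
```

```text
[ 486.  -220.6  207.7] -172.97
9717 [ 426.5 -246.7   11. ] [ 623.5 -174.4   19.5]
468.0 19.6 15.9; 474.0 19.9 16.0; 480.0 19.6 16.2; 486.0 19.4 16.2; 492.0 19.6 16.2; 498.0 19.5 16.2; 504.0 19.1 16.3; 510.0 20.0 16.1; 516.0 20.0 16.0; 522.0 19.6 16.2; 
angle 188.4255447483994 y at 468.48022380411993 -224.8929709107603
ring 590.9831506907475 -206.7475011831403 span 197.00292688662756
```

Emit:
step_arm([
  {"offset": [-4.1,0,3],"rot": [0,0,-1],"gripper": 4},
  {"offset": [-4.1,0,7],"rot": [0,0,-1],"gripper": 4},
  {"offset": [-4.1,0,11],"rot": [0,0,-1],"gripper": 4},
  {"offset": [-4.1,0,13],"rot": [0,0,-1],"gripper": 4},
  {"offset": [-4.1,0,13.4],"rot": [0,0,-1],"gripper": 4},
  {"offset": [-4.1,0,13.4],"rot": [0,0,-1],"gripper": 1},
  {"offset": [-4.1,0,13.4],"rot": [0,0,-1],"gripper": 1},
  {"offset": [-4.1,0,13.4],"rot": [0,0,-1],"gripper": 1},
  {"offset": [-4.1,0,13.4],"rot": [0,0,-1],"gripper": 1},
], squeeze=118)

```text
time_s: 24.9
eef_pos: [526.4, -215.5, 73.4]
ee_rot: [-0.001, -0.07, 0.998, 0.001]
force: [-0.7, 0.1, -3.7]
grip_width: 0.201
grip_force: 116.0
```

```bash
python3 -c "
from held import *
p,M,s=pose(); print(p,np.degrees(np.arctan2(M[1,0],M[0,0])),s['force'],s['grip_width']); to([p[0],p[1],230],187)
f=np.radians(151); to([651.0+65*np.cos(f),193.8+65*np.sin(f),180],151)"
```

```text
[ 526.41520676 -215.47606041   73.38766463] -171.96978381827424 [-0.67246836  0.07110752 -3.73448069] 0.20052017185416568
t 24.9 off [0.02, 0.02, -15.66] rot [0.07, -0.08, 1.03]
t 24.9 off [-12.85, 42.71, -10.62] rot [0.05, -0.1, 37.03]
```

Emit:
step_arm([
  {"offset": [0,0,-3],"rot": [0,0,0],"gripper": 1},
  {"offset": [0,2,-7],"rot": [0,0,3],"gripper": 1},
  {"offset": [-2,6,-10],"rot": [0,0,7],"gripper": 1},
  {"offset": [-3.5,10.5,-11],"rot": [0,0,11],"gripper": 1},
  {"offset": [-5,15,-12],"rot": [0,0,15],"gripper": 1},
  {"offset": [-6.2,19.5,-12],"rot": [0,0,19],"gripper": 1},
  {"offset": [-7.5,24,-12],"rot": [0,0,23],"gripper": 1},
  {"offset": [-8.8,28.5,-12],"rot": [0,0,27],"gripper": 1},
  {"offset": [-10,33,-12],"rot": [0,0,31],"gripper": 1},
  {"offset": [-11.3,37.5,-12],"rot": [0,0,35],"gripper": 1},
  {"offset": [-12.5,41.5,-12],"rot": [0,0,37],"gripper": 1},
  {"offset": [-12.85,42.7,-11.6],"rot": [0,0,37],"gripper": 1},
])

```text
time_s: 26.1
eef_pos: [593.9, 228.9, 189.5]
ee_rot: [-0.0, 0.249, 0.969, 0.0]
force: [0.3, -0.8, -4.6]
grip_width: 0.197
grip_force: 116.9
```

Emit:
step_arm([
  {"offset": [0,0,1],"rot": [0,0,0],"gripper": 1},
  {"offset": [0,0,1],"rot": [0,0,0],"gripper": 1},
  {"offset": [0,0,1],"rot": [0,0,0],"gripper": 1},
])

```text
time_s: 26.4
eef_pos: [594.4, 223.6, 179.7]
ee_rot: [-0.001, 0.251, 0.968, -0.0]
force: [0.2, -0.2, -4.3]
grip_width: 0.199
grip_force: 116.9
```

```bash
sed -i 's/89\.7/65.3/g; s/74\.8/73.8/g' seat.py; sed -i 's/<90); q/<108); q/; s/range(16,90,6)/range(16,108,10)/' held.py; python3 seat.py 151 51.5 650.8 194; python3 -c "
from held import *
held(cap('wrist'))"
```

```text
[594.4 223.6 179.7] phi 150.95 F [ 0.2 -0.2 -4.3] T [-0.08 -0.05 -0.02]
ring at [651.5 191.9] under 105.9
t 26.4 off [0.15, 0.15, 5.44] rot [-0.07, -0.07, -0.05]
16 467 y [-10.4   8.3] mid -1.04 z 57.01
26 497 y [-10.6   8.2] mid -1.22 z 57.08
36 536 y [-10.7   8.2] mid -1.27 z 57.12
46 582 y [-10.7   8.4] mid -1.16 z 57.17
56 608 y [-10.6   8.1] mid -1.22 z 57.35
66 738 y [-13.7  11.1] mid -1.31 z 57.51
76 1244 y [-17.2  14.8] mid -1.19 z 57.24
86 1334 y [-17.3  14.6] mid -1.32 z 57.23
96 1225 y [-16.6  14. ] mid -1.32 z 57.94
end 98.52477188332448
```

Emit:
step_arm([
  {"offset": [0.18,0.15,1.2],"rot": [0,0,0],"gripper": 1},
  {"offset": [0.18,0.15,2.4],"rot": [0,0,0],"gripper": 1},
  {"offset": [0.18,0.15,3.0],"rot": [0,0,0],"gripper": 1},
  {"offset": [0.18,0.15,3.4],"rot": [0,0,0],"gripper": 1},
  {"offset": [0.18,0.15,3.7],"rot": [0,0,0],"gripper": 1},
  {"offset": [0.18,0.15,4.0],"rot": [0,0,0],"gripper": 1},
])

```text
time_s: 27.05
eef_pos: [593.8, 227.1, 140.3]
ee_rot: [0.0, 0.25, 0.968, 0.0]
force: [0.8, 0.3, -4.7]
grip_width: 0.197
grip_force: 116.9
```

```bash
python3 seat.py 151 51.5 650.8 194
```

```text
[593.8 227.1 140.3] phi 151.03 F [ 0.8  0.3 -4.7] T [ 0.01 -0.04  0.05]
ring at [650.9 195.5] under 66.5
t 27.05 off [-0.06, -0.13, 1.5] rot [0.02, 0.02, 0.03]
```

Emit:
step_arm([
  {"offset": [-0.03,-0.08,0.6],"rot": [0,0,0],"gripper": 1},
  {"offset": [-0.03,-0.08,1.1],"rot": [0,0,0],"gripper": 1},
  {"offset": [-0.03,-0.08,1.45],"rot": [0,0,0],"gripper": 1},
  {"offset": [-0.03,-0.08,1.45],"rot": [0,0,0],"gripper": 1},
  {"offset": [-0.07,0.6,1.45],"rot": [0,0,6],"gripper": 1},
  {"offset": [-0.17,1.28,1.45],"rot": [0,0,12],"gripper": 1},
  {"offset": [-0.17,1.28,1.45],"rot": [0,0,12],"gripper": 1},
])

```text
time_s: 27.75
eef_pos: [601.4, 236.9, 125.8]
ee_rot: [0.0, 0.35, 0.937, -0.001]
force: [-1.8, -6.3, -3.4]
grip_width: 0.2
grip_force: 117.4
```

```bash
python3 seat.py 139 51.5 650.8 194
```

```text
[601.4 236.9 125.8] phi 139.0 F [-1.8 -6.3 -3.4] T [-0.98  0.16  0.7 ]
ring at [650.7 194.1] under 52.0
t 27.75 off [-0.01, 0.0, 0.05] rot [-0.15, 0.07, -0.0]
```

Emit:
step_arm([
  {"offset": [-0.01,0.34,0],"rot": [0,0,3],"gripper": 1},
  {"offset": [-0.04,0.68,0],"rot": [0,0,6],"gripper": 1},
  {"offset": [-0.04,0.68,0],"rot": [0,0,6],"gripper": 1},
])

```text
time_s: 28.05
eef_pos: [605.0, 240.8, 125.3]
ee_rot: [-0.001, 0.397, 0.918, -0.004]
force: [-8.1, -10.5, -1.4]
grip_width: 0.201
grip_force: 120.4
```

```bash
python3 seat.py 133 51.5 650.8 194;  python3 -c "
from held import *
held(cap('wrist'))"|sed -n '1p;6p;8p'
```

```text
[605.  240.8 125.3] phi 133.25 F [ -8.1 -10.5  -1.4] T [-1.98  1.23  2.08]
ring at [649.7 193.2] under 51.5
t 28.05 off [-0.02, 0.16, -0.01] rot [-0.45, 0.05, 0.25]
16 478 y [-11.2   7.9] mid -1.69 z 57.22
66 794 y [-18.1   7.3] mid -5.37 z 58.24
86 1311 y [-20.6  11.2] mid -4.71 z 58.07
```

Emit:
step_arm([
  {"offset": [-0.01,0.34,0],"rot": [0,0,3],"gripper": 1},
  {"offset": [-0.03,0.6,0],"rot": [0,0,5],"gripper": 1},
  {"offset": [-0.03,0.6,0],"rot": [0,0,5],"gripper": 1},
])

```text
time_s: 28.4
eef_pos: [608.6, 244.2, 124.8]
ee_rot: [-0.002, 0.436, 0.9, -0.005]
force: [-12.9, -14.9, 0.1]
grip_width: 0.203
grip_force: 124.2
```

```bash
python3 seat.py 133 51.5 650.8 194;  python3 -c "
from held import *
held(cap('wrist'))"
```

```text
[608.6 244.2 124.8] phi 128.35 F [-12.9 -14.9   0.1] T [-2.49  2.06  2.71]
ring at [649.1 193. ] under 51.0
t 28.4 off [-0.05, -0.33, -0.04] rot [-0.67, 0.02, -4.65]
16 475 y [-11.4   7.6] mid -1.87 z 57.33
26 508 y [-12.    7.1] mid -2.46 z 57.51
36 535 y [-12.5   6.3] mid -3.1 z 57.71
46 582 y [-13.1   5.8] mid -3.63 z 57.89
56 608 y [-13.8   5.3] mid -4.28 z 58.17
66 786 y [-19.5   6.9] mid -6.33 z 58.62
76 1216 y [-21.1  10.7] mid -5.19 z 58.45
86 1258 y [-21.2  10.1] mid -5.55 z 58.65
96 1072 y [-20.7   9.1] mid -5.83 z 59.65
end 98.46519958712236
```

Torque has risen to about 4 N m with the handle near 131.7°. In all the nut has turned about 2.57 rad, so it's tight. I'll back off to centre the play and check that the load is gone before lifting.

Emit:
step_arm([
  {"offset": [-0.01,-0.34,0],"rot": [0,0,-3],"gripper": 1},
  {"offset": [-0.04,-0.7,0],"rot": [0,0,-6.2],"gripper": 1},
  {"offset": [-0.04,-0.7,0],"rot": [0,0,-6.2],"gripper": 1},
])

```text
time_s: 28.75
eef_pos: [604.7, 240.5, 126.1]
ee_rot: [-0.001, 0.387, 0.922, -0.002]
force: [-8.9, -8.2, 1.6]
grip_width: 0.198
grip_force: 118.8
```

```bash
python3 seat.py 134.5 51.5 650.8 194;  python3 -c "
from held import *
held(cap('wrist'))"|sed -n '1p;5p;8p'
```

```text
[604.7 240.5 126.1] phi 134.42 F [-8.9 -8.2  1.6] T [-1.22  1.14  1.29]
ring at [650.4 193.8] under 52.3
t 28.75 off [-0.01, 0.03, 0.08] rot [-0.23, 0.02, -0.08]
16 452 y [-10.9   7.8] mid -1.57 z 57.01
56 618 y [-11.9   7.1] mid -2.38 z 57.09
86 1315 y [-19.2  12.8] mid -3.2 z 56.98
```

Emit:
step_arm([
  {"offset": [-0.01,-0.34,0],"rot": [0,0,-3],"gripper": 1},
  {"offset": [-0.01,-0.34,0],"rot": [0,0,-3],"gripper": 1},
])

```text
time_s: 29.0
eef_pos: [602.5, 238.2, 125.9]
ee_rot: [-0.0, 0.364, 0.932, -0.002]
force: [-4.1, -7.1, -1.8]
grip_width: 0.199
grip_force: 117.9
```

```bash
python3 seat.py 137.5 51.5 650.8 194;  python3 -c "
from held import *
held(cap('wrist'))"|sed -n '1p;5p;8p'
```

```text
[602.5 238.2 125.9] phi 137.37 F [-4.1 -7.1 -1.8] T [-1.18  0.67  1.06]
ring at [650.6 193.9] under 52.1
t 29.0 off [-0.01, 0.0, 0.06] rot [-0.18, 0.02, -0.13]
16 481 y [-10.6   8.2] mid -1.2 z 56.99
56 624 y [-11.6   7.4] mid -2.13 z 57.29
86 1348 y [-18.6  13.4] mid -2.62 z 57.17
```

The stop is springy, so the nut follows the handle back. I'll keep backing off until the load vanishes.

Emit:
step_arm([
  {"offset": [-0.01,-0.23,0],"rot": [0,0,-2],"gripper": 1},
  {"offset": [-0.01,-0.34,0],"rot": [0,0,-3],"gripper": 1},
  {"offset": [-0.01,-0.34,0],"rot": [0,0,-3],"gripper": 1},
])

```text
time_s: 29.35
eef_pos: [600.7, 236.1, 125.8]
ee_rot: [-0.0, 0.34, 0.94, -0.001]
force: [-1.6, -6.0, -3.9]
grip_width: 0.199
grip_force: 117.3
```

```bash
python3 seat.py 140.5 51.5 650.8 194;  python3 -c "
from held import *
held(cap('wrist'))"|sed -n '1p;5p;8p'
```

```text
[600.7 236.1 125.8] phi 140.23 F [-1.6 -6.  -3.9] T [-0.89  0.31  0.41]
ring at [650.9 194.3] under 52.0
t 29.35 off [-0.01, -0.06, 0.05] rot [-0.07, 0.02, -0.27]
16 463 y [-10.7   8.4] mid -1.12 z 57.09
56 622 y [-11.1   8. ] mid -1.55 z 57.33
86 1311 y [-17.7  14.2] mid -1.77 z 57.23
```

Emit:
step_arm([
  {"offset": [-0.01,-0.23,0],"rot": [0,0,-2],"gripper": 1},
  {"offset": [-0.01,-0.29,0],"rot": [0,0,-2.5],"gripper": 1},
  {"offset": [-0.01,-0.29,0],"rot": [0,0,-2.5],"gripper": 1},
])

```text
time_s: 29.7
eef_pos: [599.2, 234.1, 125.9]
ee_rot: [0.0, 0.32, 0.947, -0.0]
force: [-0.1, -4.6, -4.4]
grip_width: 0.199
grip_force: 117.1
```

```bash
python3 seat.py 143 51.5 650.8 194
```

```text
[599.2 234.1 125.9] phi 142.67 F [-0.1 -4.6 -4.4] T [-0.76 -0.02  0.06]
ring at [651.1 194.5] under 52.1
t 29.7 off [-0.01, -0.09, 0.06] rot [-0.01, 0.02, -0.33]
```

Emit:
step_arm([
  {"offset": [-0.04,-0.08,0],"rot": [0,0,-0.5],"gripper": 1},
  {"offset": [-0.04,-0.08,-0.2],"rot": [0,0,-0.5],"gripper": 1},
  {"offset": [-0.04,-0.08,-0.4],"rot": [0,0,-0.5],"gripper": 1},
])

```text
time_s: 30.0
eef_pos: [598.8, 233.4, 129.3]
ee_rot: [-0.0, 0.316, 0.949, -0.0]
force: [2.4, -2.5, -9.6]
grip_width: 0.194
grip_force: 116.3
```

```bash
python3 seat.py 143 51.5 650.8 194;  python3 -c "
from held import *
held(cap('wrist'))"|sed -n '1p;5p;8p'
```

```text
[598.8 233.4 129.3] phi 143.21 F [ 2.4 -2.5 -9.6] T [-0.26 -0.14  0.15]
ring at [651.  194.3] under 55.5
t 30.0 off [0.0, -0.02, 0.4] rot [-0.02, -0.03, 0.21]
16 466 y [-10.4   8.4] mid -1.0 z 56.89
56 616 y [-10.8   8.2] mid -1.29 z 56.65
86 1345 y [-17.4  14.5] mid -1.44 z 56.22
```

Emit:
step_arm([
  {"offset": [-0.06,-0.03,0],"rot": [0,0,0],"gripper": 1},
  {"offset": [-0.06,-0.14,0],"rot": [0,0,-1],"gripper": 1},
  {"offset": [-0.06,-0.14,-0.2],"rot": [0,0,-1],"gripper": 1},
  {"offset": [-0.06,-0.03,-0.4],"rot": [0,0,0],"gripper": 1},
])

```text
time_s: 30.45
eef_pos: [598.9, 233.3, 134.1]
ee_rot: [-0.0, 0.316, 0.949, 0.0]
force: [-2.6, 2.0, -8.6]
grip_width: 0.205
grip_force: 116.8
```

```bash
python3 seat.py 143 51.5 650.8 194;  python3 -c "
from held import *
held(cap('wrist'))"|sed -n '1p;5p;8p'
```

```text
[598.9 233.3 134.1] phi 143.2 F [-2.6  2.  -8.6] T [0.4  0.48 0.21]
ring at [651.1 194.2] under 60.3
t 30.45 off [0.02, -0.01, 0.88] rot [0.01, -0.05, 0.2]
16 463 y [-10.7   8.4] mid -1.13 z 57.02
56 611 y [-10.8   8.2] mid -1.29 z 56.94
86 1320 y [-17.5  14.7] mid -1.38 z 56.66
```

Emit:
step_arm([
  {"offset": [0.03,0,-0.3],"rot": [0,0,0],"gripper": 1},
  {"offset": [0.03,-0.06,-0.7],"rot": [0,0,-0.5],"gripper": 1},
  {"offset": [0.03,0,-1.1],"rot": [0,0,0],"gripper": 1},
  {"offset": [0.03,0,-1.6],"rot": [0,0,0],"gripper": 1},
  {"offset": [0.03,0,-2.5],"rot": [0,0,0],"gripper": 1},
  {"offset": [0.03,0,-5],"rot": [0,0,0],"gripper": 1},
  {"offset": [0,3,-9],"rot": [0,0,0],"gripper": 1},
  {"offset": [0,7,-12],"rot": [0,0,0],"gripper": 1},
  {"offset": [0,11,-13],"rot": [0,0,0],"gripper": 1},
  {"offset": [0,11,-13],"rot": [0,0,0],"gripper": 1},
  {"offset": [0,11,-13],"rot": [0,0,0],"gripper": 1},
])

```text
time_s: 31.6
eef_pos: [665.0, 321.3, 263.2]
ee_rot: [-0.0, 0.315, 0.949, -0.0]
force: [-0.3, 0.2, -5.8]
grip_width: 0.201
grip_force: 117.5
```

```bash
python3 nut.py; python3 - <<'E'
from h import *
c=dict(np.load('wn.npz')); P=cloud(c); F=infx(P); Z=P[...,2]
for a in (-40,-30,-22,-14,-4):
    m=(np.abs(Z-34)<3)&(np.abs(F[...,0]-a)<3)&(F[...,1]>53)&(F[...,1]<77); y=F[...,1][m]
    if len(y)>3: print('bar lead',a,len(y),y.min().round(1),np.percentile(y,97).round(1))
E
```

```text
16 489 y [-10.3   8.4] mid -0.96 z 57.12
26 500 y [-10.5   8.2] mid -1.17 z 57.15
36 526 y [-10.6   8.3] mid -1.15 z 57.15
46 570 y [-10.7   8.5] mid -1.11 z 57.18
56 608 y [-10.5   8.2] mid -1.13 z 57.36
66 736 y [-13.9  11.5] mid -1.21 z 57.5
76 1231 y [-17.1  14.8] mid -1.12 z 57.31
86 1281 y [-17.2  14.8] mid -1.22 z 57.28
96 1206 y [-16.5  14. ] mid -1.24 z 58.03
end 98.45775154540715
[664.7 320.6 263.2] 143.2 [-0.9 -0.  -4.7]
stud [651.77783203 193.44050598] 1241 79.92643687021251
[(33, 19, 22.8), (39, 26, 21.9), (45, 21, 21.0), (51, 16, 20.7), (57, 22, 20.2), (63, 19, 20.2), (69, 20, 20.3), (75, 23, 20.7), (81, 21, 21.4), (87, 26, 22.1), (93, 34, 23.0), (99, 33, 21.9), (105, 28, 21.1), (111, 31, 20.7), (117, 28, 20.3), (123, 30, 20.3), (129, 30, 20.6), (135, 29, 20.9), (141, 31, 21.5), (147, 36, 22.6), (153, 19, 23.2)]
bar lead -22 57 57.0 64.3
bar lead -14 69 57.0 64.7
bar lead -4 68 57.0 64.3
```

The nut came to rest at exactly the same place as after the first tightening, with corners at 31° mod 60. So that is its hard stop, and the first jam had not loosened it. The bar's leading end is at 64.3–64.7, still on the line. Now I'll lay the spanner back on the bench.

Emit:
step_arm([
  {"offset": [-1.8,-4.3,0],"rot": [0,0,-4],"gripper": 1},
  {"offset": [-3.6,-8.6,0],"rot": [0,0,-8],"gripper": 1},
  {"offset": [-5.3,-12.9,0],"rot": [0,0,-13],"gripper": 1},
  {"offset": [-7,-17.2,0],"rot": [0,0,-18],"gripper": 1},
  {"offset": [-8.8,-21.5,0],"rot": [0,0,-22],"gripper": 1},
  {"offset": [-10.5,-25.8,0],"rot": [0,0,-26],"gripper": 1},
  {"offset": [-12.3,-30,0],"rot": [0,0,-30],"gripper": 1},
  {"offset": [-14,-34.2,0],"rot": [0,0,-34],"gripper": 1},
  {"offset": [-15.8,-38.5,0],"rot": [0,0,-38],"gripper": 1},
  {"offset": [-17.5,-42.8,0],"rot": [0,0,-42],"gripper": 1},
  {"offset": [-19.3,-47,3],"rot": [0,0,-45],"gripper": 1},
  {"offset": [-21,-51.2,7],"rot": [0,0,-45],"gripper": 1},
])

```text
time_s: 32.85
eef_pos: [528.0, -206.1, 204.7]
ee_rot: [0.001, -0.072, 0.997, -0.001]
force: [1.3, 0.5, -5.0]
grip_width: 0.203
grip_force: 117.8
```

Emit:
step_arm([
  {"offset": [0,0,3],"rot": [0,0,0],"gripper": 1},
  {"offset": [0,0,6],"rot": [0,0,0],"gripper": 1},
  {"offset": [0,0,7.5],"rot": [0,0,0],"gripper": 1},
  {"offset": [0,0,7.5],"rot": [0,0,0],"gripper": 1},
])

```text
time_s: 33.25
eef_pos: [527.6, -203.5, 127.2]
ee_rot: [-0.002, -0.071, 0.997, 0.001]
force: [0.1, -0.1, -3.0]
grip_width: 0.201
grip_force: 117.7
```

```bash
python3 -c "
from held import *
p,M,s=pose(); print(p,np.degrees(np.arctan2(M[1,0],M[0,0])),s['force']); to([p[0],p[1],74],188)"
```

```text
[ 527.64412227 -203.52194842  127.15697448] -171.83882467847752 [ 0.06127393 -0.14452558 -3.02710525]
t 33.25 off [-0.02, -0.02, 5.32] rot [0.16, -0.2, 0.16]
```

Emit:
step_arm([
  {"offset": [0,0,2.5],"rot": [0,0,0],"gripper": 1},
  {"offset": [0,0,4.5],"rot": [0,0,0],"gripper": 1},
  {"offset": [0,0,5.1],"rot": [0,0,0],"gripper": 1},
  {"offset": [0,0,5.3],"rot": [0,0,0],"gripper": 1},
  {"offset": [0,0,5.3],"rot": [0,0,0],"gripper": 3},
  {"offset": [0,0,5.3],"rot": [0,0,0],"gripper": 5},
  {"offset": [0,0,5.3],"rot": [0,0,0],"gripper": 5},
  {"offset": [0,0,5.3],"rot": [0,0,0],"gripper": 5},
  {"offset": [0,0,2],"rot": [0,0,0],"gripper": 5},
  {"offset": [2,0,-3],"rot": [0,0,0],"gripper": 5},
  {"offset": [4,0,-8],"rot": [0,0,0],"gripper": 5},
  {"offset": [4,0,-8],"rot": [0,0,0],"gripper": 5},
])

```text
time_s: 34.45
eef_pos: [490.1, -210.6, 214.2]
ee_rot: [0.003, -0.071, 0.997, -0.003]
force: [0.6, -0.9, 0.0]
grip_width: 0.583
grip_force: 0.0
```

```bash
python3 find.py; python3 - <<'E'
from h import *
c=cap('scene'); P=cloud(c); F=infx(P); Z=P[...,2]
m=(np.abs(Z-34)<3)&(np.abs(F[...,0]+22)<22)&(F[...,1]>-150)&(F[...,1]<77); y=F[...,1][m]; print('bar',m.sum(),np.percentile(y,[1,99]).round(1), np.sort(y)[[0,3,-4,-1]])
E
```

```text
[ 490.1 -210.4  212.8] -171.81
9401 [ 430. -236.   11.] [ 627.3 -163.    19. ]
472.0 20.3 15.9; 478.0 20.3 16.0; 484.0 19.1 16.2; 490.0 19.1 16.2; 496.0 19.3 16.1; 502.0 19.3 16.2; 508.0 19.6 16.2; 514.0 19.8 16.1; 520.0 19.8 16.0; 526.0 19.9 16.1; 
angle 188.3256656602588 y at 472.0463413819682 -213.84144073986118
ring 594.8187665353869 -195.87471082396303 span 197.27242515341868
bar 202 [-81.4  64.7] [-82.35367994 -80.45425889  63.8855548   65.61515744]
```

```bash
python3 -c "
from h import *
print(finish_job())"
```

```text
the job is handed in; nothing more can be done
None
```

The job is handed in; no verdict came back. By my measurements the bar's end is within about 0.7 mm of the scribed line, the nut is up against its hard stop (inferred from the torque rise and its repeated rest angle; the nut's angle can't be read directly), and the spanner lies flat on the bench, clear of the fixture.

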